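# Make up the bonding load on the spindle scale

### The job

Make up the load for a glued find: thread the square steel plates with a bore, one at a time, onto the scale's spindle, each slid down flat onto the carrier or the plate below, until the needle rests between the two thick black bars on the dial. Feel for the bore gently, never push the scale into overload, and do not drop a plate down the spindle. Leave the plates you do not need lying on the bench, and everything else where it is.

Things in the scene. Friction and masses are not known exactly. Their poses are not given: they have to be found in the camera images.
- spindle_top (a point): centre of the flat top of the load scale's upright steel spindle: 15 mm diameter, 62 mm tall above the round carrier plate, edge not chamfered. It sinks straight down with the carrier when loaded or pressed; 0.19 m above the bench when the carrier joint reads 0. The grey scale housing (170 x 320 x 60 mm high) is fixed
- carrier_seat (a point): middle of the top face of the scale's round carrier plate (90 mm diameter), at the foot of the spindle, 62 mm below the spindle's top; weight plates threaded on the spindle rest here, one on the other. z is up
- carrier (a joint): how far the carrier has sunk, m, positive down. It stands on a damped spring of 250 N/m: one plate sinks it by about 0.007. The empty carrier (its own weight differs) starts between -0.003 and 0.005. The dial's two thick raised black bars stand at 0.0130 and 0.0215. Past 0.038 the scale is overloaded (hard stop at 0.042)
- plate0_c (a point): square steel weight plate, 44 x 44 x 14 mm, about 180 g, flat on the bench; this point is its outer centre, half-way up, x and y along its edges. A round bore of 17.5 mm goes through it, roughly drilled: the bore's axis lies 3 mm from the outer centre, in a direction that differs from plate to plate and is not given (feel for it, or see it). All four plates serve equally
- plate1_c (a point): square steel weight plate, 44 x 44 x 14 mm, about 180 g, flat on the bench; this point is its outer centre, half-way up, x and y along its edges. A round bore of 17.5 mm goes through it, roughly drilled: the bore's axis lies 3 mm from the outer centre, in a direction that differs from plate to plate and is not given (feel for it, or see it). All four plates serve equally
- plate2_c (a point): square steel weight plate, 44 x 44 x 14 mm, about 180 g, flat on the bench; this point is its outer centre, half-way up, x and y along its edges. A round bore of 17.5 mm goes through it, roughly drilled: the bore's axis lies 3 mm from the outer centre, in a direction that differs from plate to plate and is not given (feel for it, or see it). All four plates serve equally
- plate3_c (a point): square steel weight plate, 44 x 44 x 14 mm, about 180 g, flat on the bench; this point is its outer centre, half-way up, x and y along its edges. A round bore of 17.5 mm goes through it, roughly drilled: the bore's axis lies 3 mm from the outer centre, in a direction that differs from plate to plate and is not given (feel for it, or see it). All four plates serve equally
- slug: bystander: solid round steel disc without a bore, 42 mm diameter, 16 mm high, among the plates; origin at its underside
- jar: bystander: small amber jar with white lid, 44 mm diameter, 48 mm high, among the plates; origin at its underside
- brush: bystander: hand brush lying behind the plates
- spatula: bystander: spatula lying to the left of the plates
- beaker: bystander: white plastic beaker, 66 mm wide, 85 mm high, behind the plates
- fragment: bystander: hollow bronze horn mouth, 68 mm wide, 85 mm high, standing at the back
- scale: the scale's fixed grey housing; origin on the bench below the spindle; the flat upward-facing paper dial's centre is 145 mm from the spindle to the housing's own -y (robot's right), 64 mm up. Its needle turns 80 rad per m of sinking, clockwise from above, from the housing's +x at reading 0; thin ticks every 0.005 from 0 to 0.035
Mind the look-alikes: they are no part of the job. What is shaped like the part that bears plate2_c but blue, brown or yellow is not meant.

How it is judged:
On the way, in this order (a step that is already met when the one before it is completed fails the run):
1. a first plate lies on the carrier, threaded on the spindle and let go, the needle still short of the first bar ((((horizontal distance between plate0_c and carrier_seat below 0.0065 m and z of plate0_c in the frame of carrier_seat between 0.004 and 0.053 m and angle between plate0_c's own z axis and vertical below 0.1 rad) and contact force between the fingers and plate0 below 0.05 N) or ((horizontal distance between plate1_c and carrier_seat below 0.0065 m and z of plate1_c in the frame of carrier_seat between 0.004 and 0.053 m and angle between plate1_c's own z axis and vertical below 0.1 rad) and contact force between the fingers and plate1 below 0.05 N) or ((horizontal distance between plate2_c and carrier_seat below 0.0065 m and z of plate2_c in the frame of carrier_seat between 0.004 and 0.053 m and angle between plate2_c's own z axis and vertical below 0.1 rad) and contact force between the fingers and plate2 below 0.05 N) or ((horizontal distance between plate3_c and carrier_seat below 0.0065 m and z of plate3_c in the frame of carrier_seat between 0.004 and 0.053 m and angle between plate3_c's own z axis and vertical below 0.1 rad) and contact force between the fingers and plate3 below 0.05 N)) and value of joint carrier below 0.0125 m), for 0.2 s.
2. the needle stands between the bars with the gripper clear of the scale and plates (value of joint carrier between 0.0125 and 0.022 m and contact force between each of the arm, the fingers and anything else below 0.05 N), for 0.4 s.
At the end, for the whole second after the job is handed in: Carrier at rest, untouched, reading 0.0125 to 0.022 (needle between the thick bars); each plate either on the spindle, flat within 0.1 rad, centre within 6.5 mm of its axis and 4 to 53 mm above the carrier, or lying on the bench over 90 mm from that axis; all at rest (value of joint carrier between 0.0125 and 0.022 m and velocity of joint carrier between -0.005 and 0.005 m/s and ((horizontal distance between plate0_c and carrier_seat below 0.0065 m and z of plate0_c in the frame of carrier_seat between 0.004 and 0.053 m and angle between plate0_c's own z axis and vertical below 0.1 rad) or (height (world z) of plate0_c below 0.02 m and horizontal distance between plate0_c and carrier_seat above 0.09 m)) and ((horizontal distance between plate1_c and carrier_seat below 0.0065 m and z of plate1_c in the frame of carrier_seat between 0.004 and 0.053 m and angle between plate1_c's own z axis and vertical below 0.1 rad) or (height (world z) of plate1_c below 0.02 m and horizontal distance between plate1_c and carrier_seat above 0.09 m)) and ((horizontal distance between plate2_c and carrier_seat below 0.0065 m and z of plate2_c in the frame of carrier_seat between 0.004 and 0.053 m and angle between plate2_c's own z axis and vertical below 0.1 rad) or (height (world z) of plate2_c below 0.02 m and horizontal distance between plate2_c and carrier_seat above 0.09 m)) and ((horizontal distance between plate3_c and carrier_seat below 0.0065 m and z of plate3_c in the frame of carrier_seat between 0.004 and 0.053 m and angle between plate3_c's own z axis and vertical below 0.1 rad) or (height (world z) of plate3_c below 0.02 m and horizontal distance between plate3_c and carrier_seat above 0.09 m)) and linear speed of each of plate0, plate1, plate2, plate3 below 0.02 m/s).
It fails at once if the scale is overloaded: the carrier is pushed past 0.038 (value of joint carrier above 0.038 m).
It fails at once if anything pushes on the scale with more than 16 N (contact force between scale and anything else above 16 N).
It fails at once if a plate is dropped down the spindle (falls faster than 0.4 m/s on it) ((horizontal distance between plate0_c and spindle_top below 0.0065 m and z of plate0_c in the frame of spindle_top below 0.012 m and linear speed of plate0 above 0.4 m/s) or (horizontal distance between plate1_c and spindle_top below 0.0065 m and z of plate1_c in the frame of spindle_top below 0.012 m and linear speed of plate1 above 0.4 m/s) or (horizontal distance between plate2_c and spindle_top below 0.0065 m and z of plate2_c in the frame of spindle_top below 0.012 m and linear speed of plate2 above 0.4 m/s) or (horizontal distance between plate3_c and spindle_top below 0.0065 m and z of plate3_c in the frame of spindle_top below 0.012 m and linear speed of plate3 above 0.4 m/s)).
It fails at once if two plates are carried at once (((height (world z) of plate1_c above 0.035 m and horizontal distance between plate1_c and carrier_seat above 0.008 m) and (height (world z) of plate0_c above 0.035 m and horizontal distance between plate0_c and carrier_seat above 0.008 m)) or ((height (world z) of plate2_c above 0.035 m and horizontal distance between plate2_c and carrier_seat above 0.008 m) and (height (world z) of plate0_c above 0.035 m and horizontal distance between plate0_c and carrier_seat above 0.008 m)) or ((height (world z) of plate2_c above 0.035 m and horizontal distance between plate2_c and carrier_seat above 0.008 m) and (height (world z) of plate1_c above 0.035 m and horizontal distance between plate1_c and carrier_seat above 0.008 m)) or ((height (world z) of plate3_c above 0.035 m and horizontal distance between plate3_c and carrier_seat above 0.008 m) and (height (world z) of plate0_c above 0.035 m and horizontal distance between plate0_c and carrier_seat above 0.008 m)) or ((height (world z) of plate3_c above 0.035 m and horizontal distance between plate3_c and carrier_seat above 0.008 m) and (height (world z) of plate1_c above 0.035 m and horizontal distance between plate1_c and carrier_seat above 0.008 m)) or ((height (world z) of plate3_c above 0.035 m and horizontal distance between plate3_c and carrier_seat above 0.008 m) and (height (world z) of plate2_c above 0.035 m and horizontal distance between plate2_c and carrier_seat above 0.008 m))).
It fails at once if a bystander is shifted by more than 30 mm (distance of any of slug, jar, brush, spatula, beaker, fragment from where it was at the start of the episode above 0.03 m).
It also fails if it takes over 72 s, if anything falls off the work surface, if the arm or the gripper's body presses on something with over 40 N, if the wrist force passes 120 N, or if a joint passes its speed limit or range.

### The arm

A 6-joint arm with a two-finger parallel gripper is mounted at the origin on the work surface. World frame = base frame: x ahead of the robot, y to its left, z up, the work surface at z = 0. Lengths are in m, angles in rad, forces in N, time in s.
With the tool pointing down it reaches from about 0.3 to 0.775 m from the base axis. Payload 14.6 kg.
Tool frame: the origin (TCP) lies midway between the tips of the shut fingers; the grasp point (between the pads) lies 19 mm behind it; z points along the fingers, y is the direction in which the jaws open and shut (so a half turn about z gives the same grasp; the last joint's range is limited). The gripper opens to 85 mm and grips with 20 to 120 N. Pads are 22 mm wide; open, the fingers measure 114 mm over their backs; the gripper's body (76 mm by 85 mm) begins 54 mm behind the grasp point. The pads swing forward as they close: fully open they stand 13 mm farther back than shut.
Start: joints at [1.125, 0.3, 1.521, -0, 1.321, -0.067], TCP at [0.203, 0.511, 0.231] pointing down, gripper open.
Joint ranges: [-3.03, 3.03], [-0.79, 2.21], [0.23, 2.52], [-1.04, 4.18], [0, 3.07], [-2.55, 2.55]. Speed limits (rad/s): [2.22, 2.22, 2.57, 3.14, 3.14, 3.14].

### API

Orientations are given as [roll, pitch, yaw] about the fixed x, y, z axes, in that order (R = Rz(yaw) Ry(pitch) Rx(roll)).
In Python, from station import bot gives the robot as it stands.
- The arm moves only by the shell command python3 -m inch 'ROWS'. ROWS is JSON, a list of rows, each a list of 5 numbers: the shift along the tool's x, y, z in mm, then the turn about the tool's z in rad, then the opening, from 0 (shut) to 1 (fully open). In form: [[dx, dy, dz, yaw, gripper], ...]. A call has 1 to 5 rows; each row shifts and turns the commanded pose from where the row before left it, along the tool's axes as they then stand; what a row does not reach is not made up. A row lasts 1/12 s, in which the tool goes at most 41.7 mm and 7.16 degrees, less where a joint would pass 70% of its speed; a pose out of reach is approached as far as the arm can. A call with a gripper value outside its range is refused whole. The fingers move at their own pace and stop on an object; the grip force is fixed at half the most. Time passes only in rows, so rows that do not move let the fingers close. It gives the time, the measured TCP pose, the force and the opening at its end, in the units of the state.
- bot.read_state(): the state, without advancing time (a new reading comes with each control period).
- bot.grab_frame(name): name is "scene" or "top"; returns the picture (400x640x3 uint8, red, green, blue); there is no depth.
- bot.get_calibration(name): a dict with "fx", "fy", "cx", "cy" (pixels), "rvec" (rotation vector, rad) and "tvec" (3), from world to camera coordinates, as OpenCV has them. Camera axes: x right, y down, z forward; pixel columns grow to the right and rows downward; lengths in m; the calibration is good to about 2 mm. A picture is of the moment at which its call begins. get_calibration takes no time and is no camera call.
- bot.hand_in(): hands the job in, once; it reports no verdict.
The state is a dict: "time_s": time; "q": joint angles; "dq": joint speeds; "joint_efforts": joint torques, N m; "position": TCP position; "tcp_rot": TCP orientation; "ft_force": force on the tool from outside, world axes, zero at the start; "moment": the same for the moment, N m; "grip_width": finger opening in m.
Only numpy, scipy, OpenCV 4.12 (cv2) and the standard library are available. Lean on these libraries where they do the work, as an engineer would, in place of code of your own. Each camera call takes 0.05 s, during which the arm holds its last target.

## Working session

There is one attempt and no reset: what is moved stays moved. The work goes in short steps, Python scripts to look and compute and a shell command to move; the robot and the scene stay as the last step left them, time stands still between calls to the robot, and variables do not carry over. Pictures are saved under pics/ and viewed, and the job is handed in when it is done.

```bash
ls; mkdir -p pics; python3 - <<'E'
from station import bot
import cv2
s=bot.read_state();print(s)
for n in("scene","top"):
    f=bot.grab_frame(n);cv2.imwrite(f"pics/{n}0.png",f[:,:,::-1]);print(bot.get_calibration(n))
E
```

```text
pics
{'time_s': 0.0, 'q': array([ 1.12538612e+00,  3.00489472e-01,  1.52159781e+00,  3.01298608e-05,
        1.32069001e+00, -6.66034825e-02]), 'dq': array([-4.55174614e-04, -4.70662758e-04, -9.71814310e-06, -7.00931917e-07,
        1.98053707e-03, -1.00720059e-03]), 'joint_efforts': array([ 1.93863598e-03, -5.43509209e+01, -3.61782467e+01,  2.00278151e-05,
        4.11836954e-03,  1.83173591e-05]), 'position': array([0.20329224, 0.51079531, 0.23070416]), 'tcp_rot': array([-3.14041259e+00, -1.07961414e-04,  2.76277839e+00]), 'ft_force': array([0.385264  , 0.46023079, 0.52173647]), 'moment': array([-0.01497499,  0.02057055, -0.02723922]), 'grip_width': 0.08557832071237802}
{'fx': 480.63553501094276, 'fy': 480.63553501094276, 'cx': 323.96195269526964, 'cy': 203.89138765209808, 'rvec': array([ 1.084169  ,  2.50010163, -0.91207334]), 'tvec': array([ 0.32110631, -0.28575974,  1.34074229])}
{'fx': 442.55417965037066, 'fy': 442.55417965037066, 'cx': 317.08025062861446, 'cy': 196.95570923853435, 'rvec': array([ 2.19860312, -2.15527163,  0.12509982]), 'tvec': array([0.09493352, 0.59312985, 1.03883465])}
```

View pics/scene0.png

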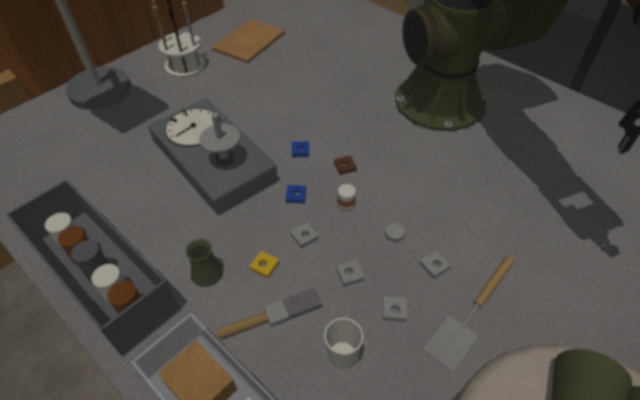

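View pics/top0.png

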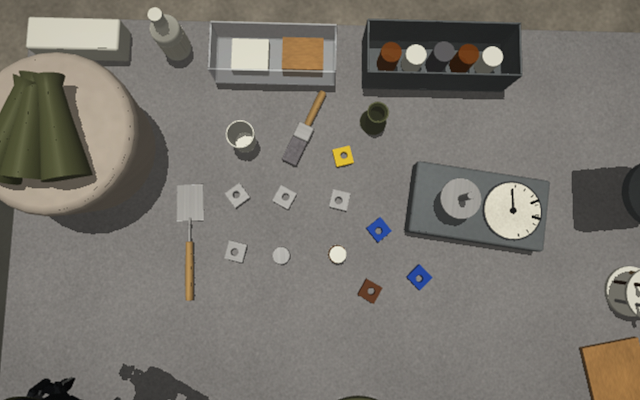

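The top view shows four grey plates with bores at about (237,195), (285,197), (340,201) and (235,251). The look-alikes are the slug (281,255), jar (338,254), blue plates (378,230) and (419,277), brown plate (370,291) and yellow plate (343,156). The spindle is near (461,198) and the dial near (513,210). I'll crop in closer.

```bash
python3 - <<'E'
import cv2,numpy as np
f=cv2.imread("pics/top0.png")
a=[]
for (u,v) in [(237,195),(285,197),(340,201),(235,251)]:
    c=cv2.resize(f[v-20:v+20,u-20:u+20],(380,380),interpolation=cv2.INTER_CUBIC)
    c=cv2.convertScaleAbs(c,alpha=1.4)
    for k in range(0,40,5): cv2.putText(c,str(u-20+k),(int(k*9.5),10),0,.35,(0,255,255));cv2.putText(c,str(v-20+k),(0,int(k*9.5)+5),0,.35,(0,255,255))
    a.append(c)
cv2.imwrite("pics/c1.png",cv2.resize(np.vstack([np.hstack(a[:2]),np.hstack(a[2:])]),(600,600)))
c=cv2.resize(f[150:260,400:560],(800,550),interpolation=cv2.INTER_CUBIC)
cv2.imwrite("pics/c2.png",c)
E
```

```text
(no output)
```

View pics/c1.png

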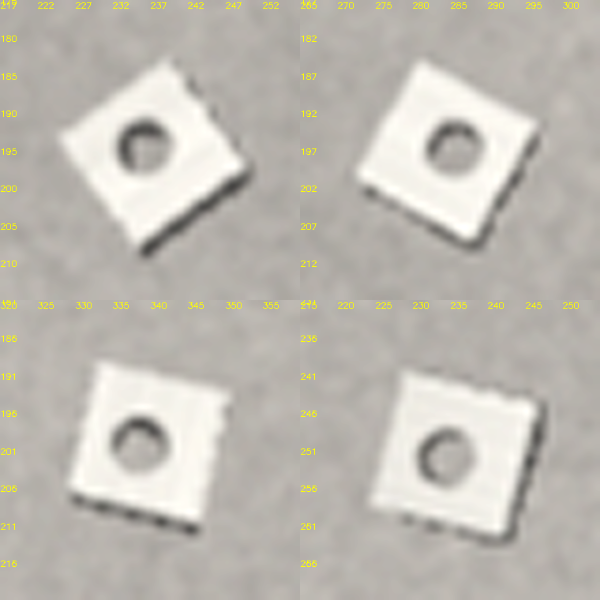

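View pics/c2.png

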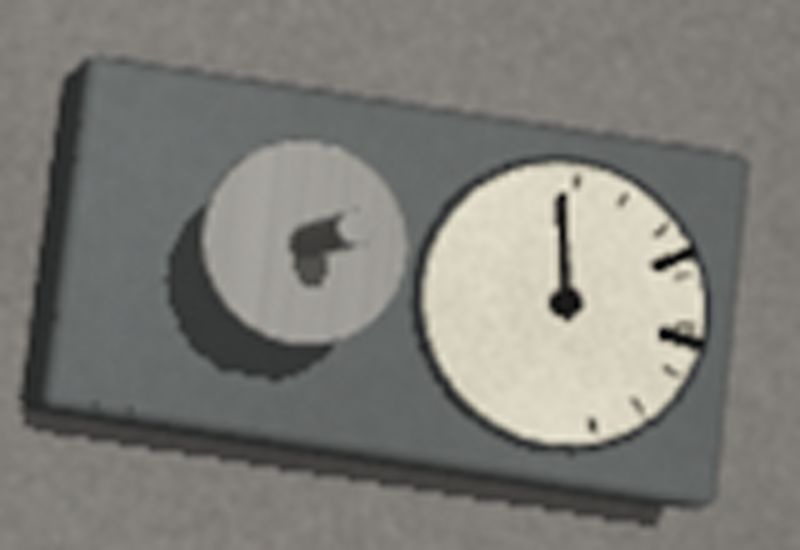

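```bash
cat > h.py <<'E'
import cv2,numpy as np
from station import bot
def cal(n):
    c=bot.get_calibration(n);K=np.array([[c['fx'],0,c['cx']],[0,c['fy'],c['cy']],[0,0,1.]])
    return K,cv2.Rodrigues(c['rvec'])[0],c['tvec']
def P(n,X):
    K,R,t=cal(n);p=cv2.projectPoints(np.atleast_2d(np.float64(X)),R,t,K,None)[0][:,0];return p
def back(n,uv,z):
    K,R,t=cal(n);C=-R.T@t
    d=R.T@np.linalg.inv(K)@np.array([uv[0],uv[1],1.]);return C+d*(z-C[2])/d[2]
def warp(n,f,x0,y0,z,half=.04,s=0.00025):
    # metric patch: col -> -y (right), row -> -x (down), like top view
    N=int(2*half/s)
    w=[(x0+half,y0+half,z),(x0+half,y0-half,z),(x0-half,y0-half,z),(x0-half,y0+half,z)]
    H=cv2.getPerspectiveTransform(np.float32([[0,0],[N,0],[N,N],[0,N]]),np.float32(P(n,w)))
    return cv2.warpPerspective(f,H,(N,N),flags=cv2.INTER_CUBIC|cv2.WARP_INVERSE_MAP)
E
cat > m.py <<'E'
from h import *
f={n:cv2.imread(f"pics/{n}0.png") for n in("top","scene")}
for n in f:
    K,R,t=cal(n);print(n,"cam",(-R.T@t).round(3))
half=.04;s=.00025;out=[]
for i,uv in enumerate([(237,195),(285,197),(340,201),(235,251)]):
    X=back("top",uv,.014)
    for n in f:
        w=warp(n,f[n],X[0],X[1],.014)
        g=cv2.cvtColor(w,cv2.COLOR_BGR2GRAY)
        g=cv2.GaussianBlur(g,(0,0),3)
        hi=np.percentile(g,96);bg=np.percentile(g,40)
        _,b=cv2.threshold(g,int((hi+bg)/2),255,cv2.THRESH_BINARY)
        cs,h=cv2.findContours(b,cv2.RETR_CCOMP,cv2.CHAIN_APPROX_NONE)
        k=max(range(len(cs)),key=lambda j:cv2.contourArea(cs[j]) if h[0][j][3]<0 else 0)
        r=cv2.minAreaRect(cs[k]);M=cv2.moments(cv2.convexHull(cs[k]));mc=(M['m10']/M['m00'],M['m01']/M['m00'])
        w3=lambda p:np.array([X[0]+half-p[1]*s,X[1]+half-p[0]*s])
        hs=[c for c,hh in zip(cs,h[0]) if hh[3]==k and cv2.contourArea(c)>500]
        hole=cv2.fitEllipse(max(hs,key=cv2.contourArea)) if hs else None
        print(i,n,"rectc",w3(r[0]).round(4),"mom",w3(mc).round(4),"size",np.round(np.array(r[1])*s*1e3,1),"ang",round(r[2],1),"hole",None if hole is None else ((w3(hole[0])-w3(mc))*1e3).round(2), None if hole is None else np.round(np.array(hole[1])*s*1e3,1))
        cv2.drawContours(w,cs,-1,(0,0,255),1);out.append(w)
o=np.vstack([np.hstack(out[0::2]),np.hstack(out[1::2])])
cv2.imwrite("pics/w1.png",cv2.resize(o,(800,400)))
E
python3 m.py
```

```text
top cam [0.484 0.121 1.091]
scene cam [1.004 0.509 0.846]
0 top rectc [0.5941 0.3029] mom [0.594 0.303] size [43.2 44.5] ang 52.4 hole [1.83 2.56] [19.6 20.6]
0 scene rectc [0.593  0.3028] mom [0.5929 0.3027] size [42.3 43.9] ang 51.6 hole [3.08 2.86] [20.3 21.8]
1 top rectc [0.5923 0.1879] mom [0.5923 0.1877] size [43.6 43.6] ang 27.6 hole [ 0.69 -2.95] [19.8 20.7]
1 scene rectc [0.5901 0.187 ] mom [0.5904 0.1871] size [42.5 42.8] ang 27.1 hole [ 2.74 -2.49] [20.5 22.9]
2 top rectc [0.588  0.0518] mom [0.588  0.0518] size [44.5 43.4] ang 12.3 hole [-0.96  3.02] [20.3 21.1]
2 scene rectc [0.5861 0.0512] mom [0.5862 0.0512] size [42.3 43.5] ang 12.4 hole [0.84 3.62] [20.9 22.7]
3 top rectc [0.4576 0.3018] mom [0.4578 0.302 ] size [43.6 43.7] ang 12.3 hole [-1.4   2.62] [20.1 21.1]
3 scene rectc [0.4562 0.3007] mom [0.4562 0.3008] size [42.1 42.6] ang 12.9 hole [0.48 3.81] [21.5 22.5]
```

View pics/w1.png

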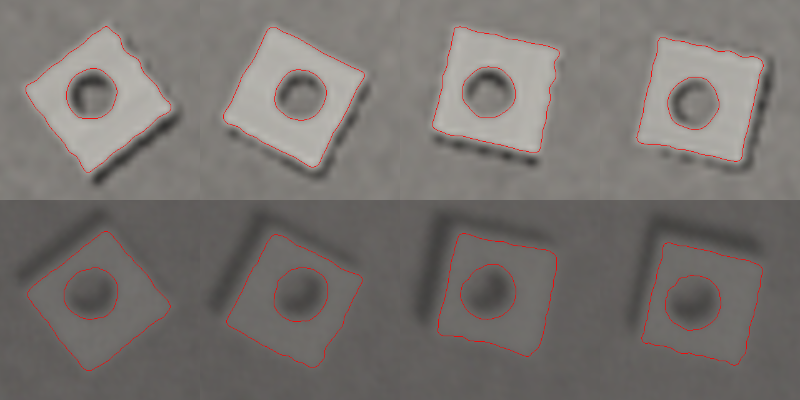

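The bore offsets seen from the top camera come to about 3 mm for every plate, which matches the description. Next I need the carrier and spindle.

```bash
python3 - <<'E'
from h import *
f={n:cv2.imread(f"pics/{n}0.png") for n in("top","scene")}
X0=back("top",(461,198.6),.13);print(X0)
o=[]
for z in (.13,.192):
  for n in f:
    w=warp(n,f[n],X0[0],X0[1],z,half=.06,s=.0003);w=cv2.convertScaleAbs(w,alpha=1.5 if n=="top" else 2)
    cv2.circle(w,(200,200),150 if z<.15 else 25,(0,0,255),1);cv2.line(w,(195,200),(205,200),(0,255,0));cv2.line(w,(200,195),(200,205),(0,255,0))
    o.append(w[50:350] if z<.15 else cv2.resize(w[110:290,110:290],(400,400)))
cv2.imwrite("pics/s1.png",np.hstack(o[:2]));cv2.imwrite("pics/s2.png",np.hstack(o[2:]))
E
```

```text
[ 0.58387041 -0.20760995  0.13      ]
```

View pics/s1.png

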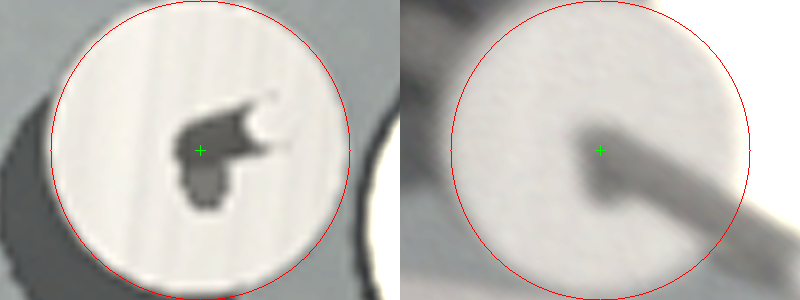

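View pics/s2.png

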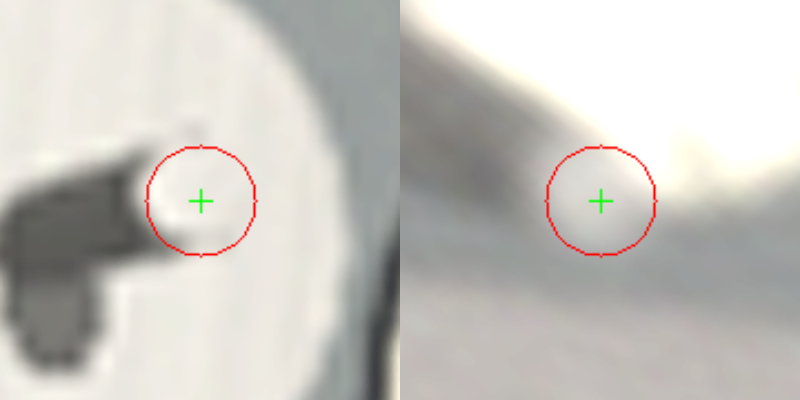

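```bash
cat > go.py <<'E'
import sys,numpy as np
from station import bot
# go.py x y z yawdeg : remaining shift in tool axes (mm) and turn (rad)
s=bot.read_state();x,y,z,yw=map(float,sys.argv[1:5])
p=s['position'];ps=s['tcp_rot'][2];d=np.array([x,y,z])-p
t=(np.radians(yw)-ps+np.pi)%(2*np.pi)-np.pi
print("t",round(s['time_s'],2),"pos",p.round(4),"rot",s['tcp_rot'].round(4),"q6",s['q'][5].round(2),"F",s['ft_force'].round(2),"w",round(s['grip_width'],4))
print("shift mm: dx %.1f dy %.1f dz %.1f  turn %.3f"%(1e3*(d[0]*np.cos(ps)+d[1]*np.sin(ps)),1e3*(d[0]*np.sin(ps)-d[1]*np.cos(ps)),-1e3*d[2],-t))
E
python3 go.py .587 .0515 .12 167.7
```

```text
t 0.1 pos [0.2033 0.5108 0.2308] rot [-3.1406e+00 -1.0000e-04  2.7628e+00] q6 -0.07 F [0.61 0.45 0.04] w 0.0851
shift mm: dx -526.4 dy -284.9 dz 110.8  turn -0.164
```

The target is plate2 at pixel (340,201). It is grey steel with a bore, not the yellow, blue or brown plates and not the slug, and the crop confirmed this.

```bash
python3 -m inch '[[-20,-11,2,-0.05,0.7],[-33,-18,6,-0.05,0.7],[-33,-18,6,-0.06,0.7],[-33,-18,6,0,0.7],[-33,-18,6,0,0.7]]'
python3 go.py .587 .0515 .12 167.7
```

```text
time_s: 0.52
position: [0.3275, 0.3884, 0.2049]
tcp_rot: [-3.141, -0.0, 2.924]
ft_force: [0.9, 1.1, 0.6]
grip_width: 0.0597
t 0.52 pos [0.3275 0.3884 0.2049] rot [-3.1413e+00 -1.0000e-04  2.9237e+00] q6 -0.55 F [0.86 1.06 0.62] w 0.0597
shift mm: dx -326.2 dy -272.9 dz 84.9  turn -0.003
```

```bash
python3 -m inch '[[-31,-26,6,0,0.65],[-31,-26,6,0,0.65],[-31,-26,6,0,0.65],[-31,-26,6,0,0.65],[-31,-26,6,0,0.65]]'
python3 -m inch '[[-31,-26,6,0,0.65],[-31,-26,6,0,0.65],[-31,-26,6,0,0.65],[-31,-26,6,0,0.65],[-31,-26,6,0,0.65]]'
python3 -m inch '[[0,0,20,0,0.65],[0,0,10,0,0.65]]'
python3 go.py .587 .0515 .02 167.7
```

```text
time_s: 0.93
position: [0.4505, 0.2275, 0.1749]
tcp_rot: [-3.142, -0.0, 2.923]
ft_force: [1.1, 0.3, 0.5]
grip_width: 0.0552
time_s: 1.35
position: [0.5736, 0.0668, 0.1447]
tcp_rot: [-3.141, -0.0, 2.923]
ft_force: [0.9, 0.5, 0.2]
grip_width: 0.0558
time_s: 1.52
position: [0.5728, 0.067, 0.1129]
tcp_rot: [-3.141, -0.002, 2.92]
ft_force: [-0.7, 0.6, -0.5]
grip_width: 0.0556
t 1.52 pos [0.5728 0.067  0.1129] rot [-3.1409e+00 -2.4000e-03  2.9199e+00] q6 -1.3 F [-0.67  0.59 -0.54] w 0.0556
shift mm: dx -17.3 dy -12.0 dz 92.9  turn -0.007
```

```bash
python3 -m inch '[[-17.3,-12,20,-0.007,0.65],[0,0,30,0,0.65],[0,0,20,0,0.65],[0,0,10,0,0.65],[0,0,0,0,0.65]]'
python3 go.py .587 .0515 .003 167.7
```

```text
time_s: 1.93
position: [0.5856, 0.0541, 0.0331]
tcp_rot: [-3.141, -0.004, 2.931]
ft_force: [0.3, 0.9, -0.7]
grip_width: 0.0555
t 1.93 pos [0.5856 0.0541 0.0331] rot [-3.1406 -0.0041  2.9308] q6 -1.33 F [ 0.33  0.89 -0.66] w 0.0555
shift mm: dx -1.9 dy -2.2 dz 30.1  turn 0.004
```

Before descending I'll check the alignment in a picture.

```bash
cat > snap.py <<'E'
import sys
from h import *
n,u0,u1,v0,v1,name=sys.argv[1],*map(int,sys.argv[2:6]),sys.argv[6]
f=bot.grab_frame(n)[:,:,::-1];cv2.imwrite(f"pics/{name}_full.png",f)
c=f[v0:v1,u0:u1];k=min(800/(u1-u0),600/(v1-v0))
cv2.imwrite(f"pics/{name}.png",cv2.convertScaleAbs(cv2.resize(c,None,fx=k,fy=k,interpolation=cv2.INTER_CUBIC),alpha=1.5))
E
python3 -m inch '[[-1.9,-2.2,10,0,0.65],[0,0,0,0,0.65]]'
python3 snap.py scene 300 400 220 300 a1
```

```text
time_s: 2.1
position: [0.5886, 0.0509, 0.0251]
tcp_rot: [-3.142, 0.0, 2.93]
ft_force: [-0.1, 0.2, -0.3]
grip_width: 0.0557
```

View pics/a1.png

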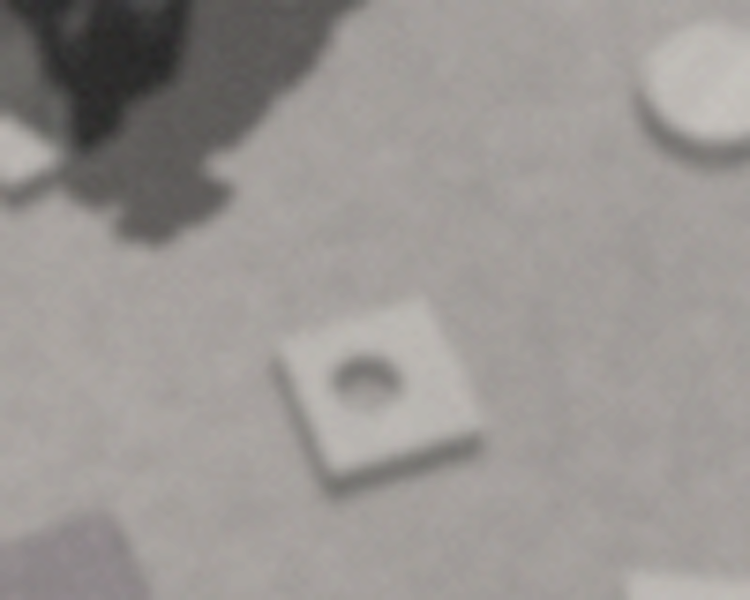

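```bash
python3 - <<'E'
import cv2
f=cv2.imread("pics/a1_full.png");c=f[180:270,240:360]
cv2.imwrite("pics/a1b.png",cv2.convertScaleAbs(cv2.resize(c,None,fx=6.6,fy=6.6,interpolation=cv2.INTER_CUBIC),alpha=1.6))
E
```

```text
(no output)
```

View pics/a1b.png

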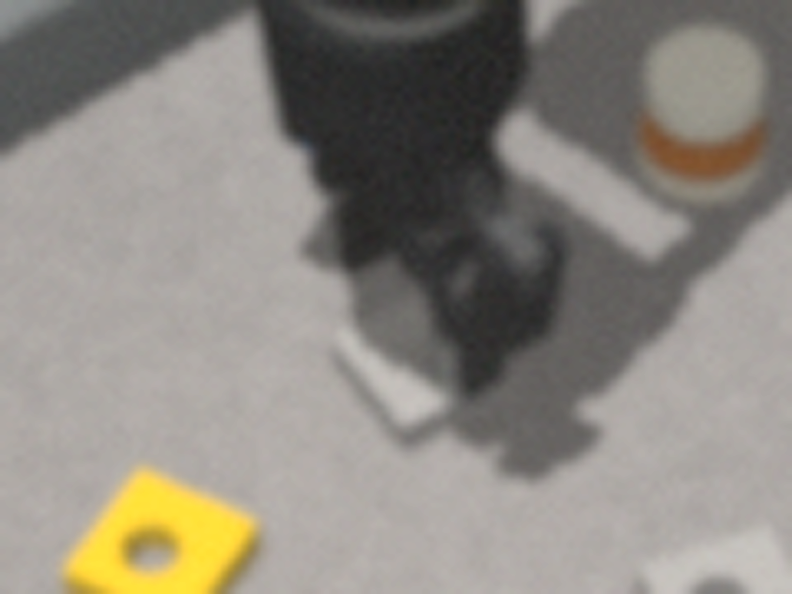

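The plate sits between the fingers, with the nearer finger's tip at about crop (470,390). I'll lower gently.

```bash
python3 -m inch '[[0,0,8,0,0.65],[0,0,6,0,0.65],[0,0,3,0,0.65],[0,0,0,0,0.65]]'
python3 -m inch '[[0,0,2,0,0.65],[0,0,0,0,0.65]]'
python3 -m inch '[[0,0,2,0,0.65],[0,0,0,0,0.65]]'
```

```text
time_s: 2.48
position: [0.5882, 0.0507, 0.0075]
tcp_rot: [-3.141, -0.001, 2.93]
ft_force: [0.2, -0.1, -0.3]
grip_width: 0.0558
time_s: 2.65
position: [0.5885, 0.0507, 0.0061]
tcp_rot: [-3.142, -0.0, 2.93]
ft_force: [0.2, -1.3, -0.4]
grip_width: 0.056
time_s: 2.82
position: [0.5885, 0.0507, 0.0041]
tcp_rot: [-3.142, -0.0, 2.93]
ft_force: [-0.0, -0.1, -0.1]
grip_width: 0.0554
```

```bash
python3 -m inch '[[0,0,2,0,0.65],[0,0,0,0,0.65]]'
python3 -m inch '[[0,0,2,0,0.65],[0,0,0,0,0.65]]'
python3 -m inch '[[0,0,2,0,0.65],[0,0,0,0,0.65]]'
```

```text
time_s: 2.98
position: [0.5884, 0.0507, 0.002]
tcp_rot: [-3.142, -0.0, 2.93]
ft_force: [-0.7, -0.6, -0.3]
grip_width: 0.0558
time_s: 3.15
position: [0.5884, 0.0507, -0.0001]
tcp_rot: [-3.141, -0.0, 2.93]
ft_force: [-0.2, -0.4, -0.9]
grip_width: 0.0556
time_s: 3.32
position: [0.5885, 0.0507, -0.002]
tcp_rot: [-3.142, -0.0, 2.93]
ft_force: [-0.2, -0.6, 0.1]
grip_width: 0.0557
```

```bash
python3 -m inch '[[0,0,0,0,0.3],[0,0,0,0,0.3],[0,0,0,0,0.3],[0,0,0,0,0.3]]'
python3 -m inch '[[0,0,0,0,0.65],[0,0,0,0,0.65],[0,0,0,0,0.65]]'
```

```text
time_s: 3.65
position: [0.5887, 0.0507, -0.0015]
tcp_rot: [3.141, 0.0, 2.93]
ft_force: [-0.8, 0.3, 2.3]
grip_width: 0.0424
time_s: 3.9
position: [0.5885, 0.0507, -0.0019]
tcp_rot: [-3.142, -0.0, 2.93]
ft_force: [-0.6, -0.1, 0.5]
grip_width: 0.0556
```

```bash
python3 -m inch '[[0,0,-22,0,0.65],[0,0,0,0.12,0.65],[0,0,0,0.121,0.65],[0,0,0,0.121,0.65],[0,0,0,0.121,0.65]]'
python3 -m inch '[[0,0,0,0.121,0.65],[0,0,0,0.121,0.65],[0,0,0,0.121,0.65],[0,0,0,0.121,0.65],[0,0,0,0.121,0.65]]'
python3 -m inch '[[0,0,0,0.121,0.65],[0,0,0,0.121,0.65],[0,0,0,0.121,0.65],[0,0,0,0.121,0.65],[0,0,0,0,0.65]]'
python3 go.py .5885 .0507 0 77.7
```

```text
time_s: 4.32
position: [0.5885, 0.0507, 0.0203]
tcp_rot: [-3.142, 0.0, 2.441]
ft_force: [0.1, -0.9, -0.1]
grip_width: 0.0557
time_s: 4.73
position: [0.5885, 0.0507, 0.0202]
tcp_rot: [-3.141, -0.0, 1.836]
ft_force: [-0.2, 0.4, -0.9]
grip_width: 0.0555
time_s: 5.15
position: [0.5885, 0.0507, 0.0202]
tcp_rot: [-3.141, 0.0, 1.352]
ft_force: [-0.3, 0.3, -0.1]
grip_width: 0.0555
t 5.15 pos [0.5885 0.0507 0.0202] rot [-3.1414  0.      1.3519] q6 0.24 F [-0.29  0.25 -0.1 ] w 0.0555
shift mm: dx -0.0 dy 0.0 dz 20.2  turn -0.004
```

```bash
python3 -m inch '[[0,0,10,0,0.65],[0,0,7,0,0.65],[0,0,3.5,0,0.65],[0,0,0,0,0.65],[0,0,0,0,0.65]]'
python3 -m inch '[[0,0,0,0,0.3],[0,0,0,0,0.3],[0,0,0,0,0.3],[0,0,0,0,0.3]]'
python3 -m inch '[[0,0,0,0,0.65],[0,0,0,0,0.65],[0,0,-25,0,0.65],[0,0,-40,0,0.65],[0,0,-40,0,0.65]]'
```

```text
time_s: 5.57
position: [0.5884, 0.0507, -0.0007]
tcp_rot: [-3.141, 0.0, 1.359]
ft_force: [-0.5, 0.1, 0.4]
grip_width: 0.0553
time_s: 5.9
position: [0.5889, 0.0507, 0.0003]
tcp_rot: [3.141, -0.0, 1.358]
ft_force: [0.5, -0.2, 3.6]
grip_width: 0.0422
time_s: 6.32
position: [0.5876, 0.0507, 0.105]
tcp_rot: [-3.139, 0.001, 1.358]
ft_force: [0.8, -0.2, 0.8]
grip_width: 0.0558
```

```bash
python3 -m inch '[[40,0,-10,0,0.65],[40,0,-10,0,0.65],[40,0,0,0,0.65],[30,0,0,0,0.65]]'
cat > m2.py <<'E'
import sys
from h import *
# m2.py u v file.png -> plate pose top cam
def meas(f,uv,n="top"):
    half=.04;s=.00025
    X=back(n,uv,.014);w=warp(n,f,X[0],X[1],.014)
    g=cv2.GaussianBlur(cv2.cvtColor(w,cv2.COLOR_BGR2GRAY),(0,0),3)
    hi=np.percentile(g,96);bg=np.percentile(g,40)
    _,b=cv2.threshold(g,int((hi+bg)/2),255,cv2.THRESH_BINARY)
    cs,h=cv2.findContours(b,cv2.RETR_CCOMP,cv2.CHAIN_APPROX_NONE)
    k=max(range(len(cs)),key=lambda j:cv2.contourArea(cs[j]) if h[0][j][3]<0 else 0)
    r=cv2.minAreaRect(cs[k]);M=cv2.moments(cv2.convexHull(cs[k]));mc=(M['m10']/M['m00'],M['m01']/M['m00'])
    w3=lambda p:np.array([X[0]+half-p[1]*s,X[1]+half-p[0]*s])
    hs=[c for c,hh in zip(cs,h[0]) if hh[3]==k and cv2.contourArea(c)>500]
    hole=cv2.fitEllipse(max(hs,key=cv2.contourArea))
    print(n,"ctr",w3(mc).round(4),w3(r[0]).round(4),"size",np.round(np.array(r[1])*s*1e3,1),"worldang",round(90-r[2],1),"hole",((w3(hole[0])-w3(mc))*1e3).round(2))
if __name__=="__main__":
    f=bot.grab_frame("top")[:,:,::-1].copy();cv2.imwrite(sys.argv[3],f)
    meas(f,(float(sys.argv[1]),float(sys.argv[2])))
E
python3 m2.py 340 201 pics/t2.png
```

```text
time_s: 6.65
position: [0.6205, 0.2002, 0.1257]
tcp_rot: [3.14, -0.001, 1.359]
ft_force: [-0.4, 0.3, 0.9]
grip_width: 0.0554
top ctr [0.5887 0.0502] [0.5888 0.0501] size [44.5 43.3] worldang 77.8 hole [-1.15  2.93]
```

View pics/t2.png

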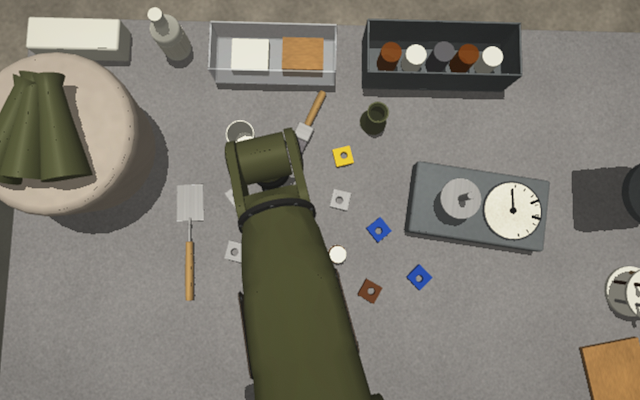

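The top view at about (340,200) shows plate2 unmoved. The top camera and the double squeeze agree to within 0.5 mm, so I trust its measurements. Going back to grasp plate2.

```bash
python3 go.py .5885 .0507 0.04 77.8; python3 -m inch '[[-40,0,15,0,0.65],[-40,0,20,0,0.65],[-40,0,20,0,0.65],[-33,0,20,0,0.65],[0,0,6,0,0.65]]';python3 go.py .5885 .0507 0.003 77.8
```

```text
t 6.7 pos [0.6205 0.2043 0.125 ] rot [ 3.1409e+00 -1.6000e-03  1.3616e+00] q6 0.47 F [1.   5.03 0.28] w 0.0554
shift mm: dx -156.9 dy 0.6 dz 85.0  turn 0.004
time_s: 7.12
position: [0.5868, 0.0492, 0.0438]
tcp_rot: [-3.137, 0.002, 1.354]
ft_force: [0.0, -0.4, -0.5]
grip_width: 0.0554
t 7.12 pos [0.5868 0.0492 0.0438] rot [-3.137e+00  1.800e-03  1.354e+00] q6 0.24 F [ 0.03 -0.42 -0.52] w 0.0554
shift mm: dx 1.8 dy 1.3 dz 40.8  turn -0.004
```

```bash
python3 -m inch '[[0,0,0,0,0.65],[0,0,5,0,0.65]]';python3 go.py .5885 .0507 0.003 77.8
```

```text
time_s: 7.28
position: [0.59, 0.0544, 0.0427]
tcp_rot: [3.14, -0.0, 1.358]
ft_force: [-0.8, -0.6, 0.3]
grip_width: 0.0556
t 7.28 pos [0.59   0.0544 0.0427] rot [ 3.1402e+00 -5.0000e-04  1.3575e+00] q6 0.24 F [-0.79 -0.61  0.34] w 0.0556
shift mm: dx -3.9 dy -0.7 dz 39.7  turn -0.000
```

```bash
python3 -m inch '[[-3.9,-0.7,10,0,0.65],[0,0,10,0,0.65],[0,0,8,0,0.65],[0,0,0,0,0.65],[0,0,0,0,0.65]]';python3 go.py .5885 .0507 0.003 77.8
```

```text
time_s: 7.7
position: [0.5876, 0.0508, 0.0133]
tcp_rot: [-3.141, 0.0, 1.358]
ft_force: [-0.1, 0.2, 1.0]
grip_width: 0.0556
t 7.7 pos [0.5876 0.0508 0.0133] rot [-3.1406e+00  2.0000e-04  1.3583e+00] q6 0.24 F [-0.1   0.18  0.97] w 0.0556
shift mm: dx 0.1 dy 0.9 dz 10.3  turn 0.000
```

```bash
python3 -m inch '[[0.1,0.9,7,0,0.65],[0,0,3.3,0,0.65],[0,0,0,0,0.65]]';python3 -m inch '[[0,0,0,0,0.3],[0,0,0,0,0.3],[0,0,0,0,0.3],[0,0,0,0,0.3]]';python3 go.py .5885 .0507 0.003 77.8
python3 -m inch '[[0,0,-10,0,0.3],[0,0,-10,0,0.3],[0,0,-10,0,0.3],[0,0,0,0,0.3]]'
```

```text
time_s: 7.95
position: [0.5884, 0.0504, 0.0028]
tcp_rot: [-3.141, 0.0, 1.358]
ft_force: [-0.7, -0.7, -0.4]
grip_width: 0.0553
time_s: 8.28
position: [0.5889, 0.0503, 0.0039]
tcp_rot: [3.141, -0.0, 1.358]
ft_force: [0.5, 0.1, 1.9]
grip_width: 0.0416
t 8.28 pos [0.5889 0.0503 0.0039] rot [ 3.1410e+00 -2.0000e-04  1.3577e+00] q6 0.24 F [0.45 0.11 1.88] w 0.0416
shift mm: dx 0.3 dy -0.5 dz 0.9  turn -0.000
time_s: 8.62
position: [0.5899, 0.0504, 0.0365]
tcp_rot: [3.138, -0.001, 1.358]
ft_force: [0.3, 0.5, -1.1]
grip_width: 0.042
```

```bash
python3 -m inch '[[0,0,-20,0,0.3],[0,0,-10,0,0.3],[0,0,0,0,0.3],[0,0,0,0,0.3]]'; python3 snap.py scene 240 360 180 270 a2;  python3 go.py .5852 -.2101 0.23 77.8
```

```text
time_s: 8.95
position: [0.5889, 0.0504, 0.0639]
tcp_rot: [3.14, -0.0, 1.358]
ft_force: [-0.7, 0.2, -2.4]
grip_width: 0.0419
t 9.0 pos [0.5885 0.0503 0.0632] rot [-3.1414e+00  1.0000e-04  1.3578e+00] q6 0.24 F [-0.44  0.68 -2.01] w 0.0421
shift mm: dx -255.3 dy 51.8 dz -166.8  turn -0.000
```

View pics/a2.png

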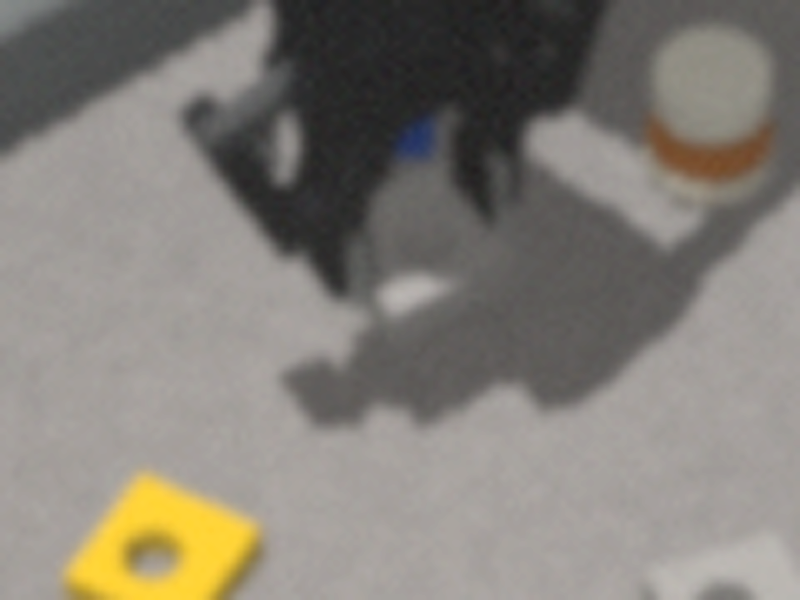

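Grip width is 42 mm and the wrist carries about −2 N, so the plate is held. Its shaded face shows between the fingers at about crop (400,220). Next I lift and move over the spindle.

```bash
python3 -m inch '[[0,0,-25,0,0.3],[0,0,-35,0,0.3],[0,0,-40,0,0.3],[0,0,-40,0,0.3],[-20,4,-22,0,0.3]]'; python3 -m inch '[[-35,7,0,0,0.3],[-35,7,0,0,0.3],[-35,7,0,0,0.3],[-35,7,0,0,0.3],[-35,7,0,0,0.3]]';python3 -m inch '[[-30,6,0,0,0.3],[-18,4,0,0,0.3],[-8,2,0,0,0.3],[0,0,0,0,0.3],[0,0,0,0,0.3]]';python3 go.py .5852 -.2101 0.205 77.8
```

```text
time_s: 9.42
position: [0.589, 0.032, 0.2294]
tcp_rot: [3.138, -0.001, 1.36]
ft_force: [0.8, 0.9, -1.3]
grip_width: 0.0417
time_s: 9.83
position: [0.5851, -0.1501, 0.2244]
tcp_rot: [-3.14, -0.0, 1.358]
ft_force: [0.1, 1.2, -1.5]
grip_width: 0.0419
time_s: 10.25
position: [0.5854, -0.2051, 0.2248]
tcp_rot: [-3.14, -0.0, 1.358]
ft_force: [-0.1, 0.3, -2.0]
grip_width: 0.0419
t 10.25 pos [ 0.5854 -0.2051  0.2248] rot [-3.1405e+00 -5.0000e-04  1.3577e+00] q6 -0.18 F [-0.06  0.32 -2.  ] w 0.0419
shift mm: dx -4.9 dy 0.8 dz 19.8  turn -0.000
```

```bash
python3 -m inch '[[-4.9,0.8,8,0,0.3],[0,0,7,0,0.3],[0,0,3,0,0.3],[0,0,0,0,0.3],[0,0,0,0,0.3]]';python3 go.py .5852 -.2101 0.205 77.8;python3 snap.py scene 140 290 90 200 a3; python3 snap.py top 400 560 150 260 b3
```

```text
time_s: 10.67
position: [0.5852, -0.2102, 0.2073]
tcp_rot: [-3.141, -0.0, 1.358]
ft_force: [-0.1, 0.3, -1.3]
grip_width: 0.0422
t 10.67 pos [ 0.5852 -0.2102  0.2073] rot [-3.1411e+00 -1.0000e-04  1.3584e+00] q6 -0.19 F [-0.14  0.3  -1.3 ] w 0.0422
shift mm: dx 0.1 dy -0.1 dz 2.3  turn 0.000
```

View pics/a3.png

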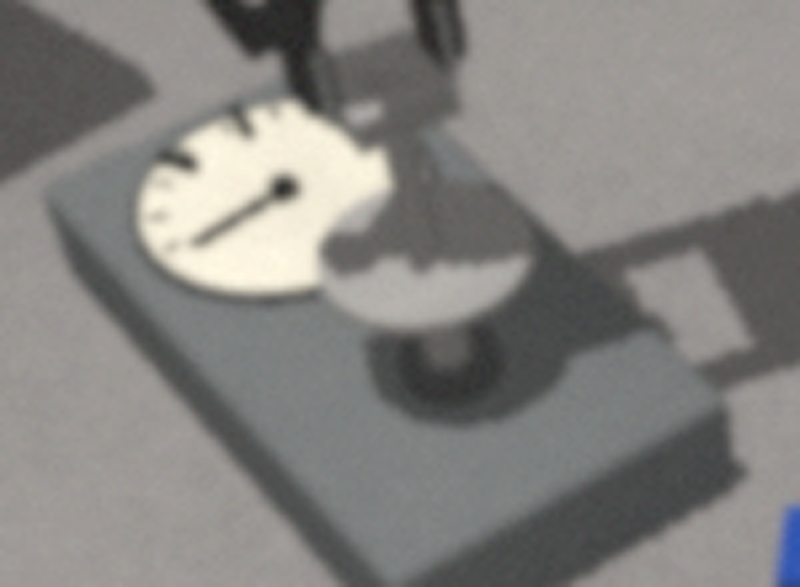

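View pics/b3.png

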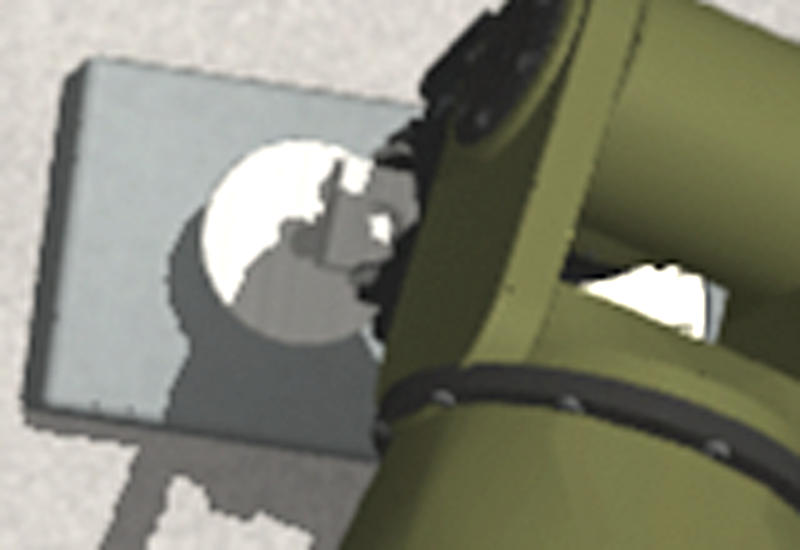

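```bash
cat > dial.py <<'E'
import sys
from h import *
def read(n="scene",f=None,save=None):
    if f is None: f=bot.grab_frame(n)[:,:,::-1].copy()
    c=np.array([.5629,-.3506]);w=warp(n,f,c[0],c[1],.065,half=.075,s=.0005)
    g=cv2.cvtColor(w,cv2.COLOR_BGR2GRAY).astype(float)
    # hub refine: darkest blob near centre
    b=cv2.GaussianBlur(g,(0,0),5);sub=b[120:180,120:180];i=np.unravel_index(sub.argmin(),sub.shape);cy,cx=i[0]+120,i[1]+120
    th=np.radians(np.arange(-60,200,.5));r=np.arange(26,80)
    X=(cx+np.outer(np.sin(th),r)).astype(np.float32);Y=(cy-np.outer(np.cos(th),r)).astype(np.float32)
    m=cv2.remap(g.astype(np.float32),X,Y,cv2.INTER_LINEAR).mean(1);m=cv2.GaussianBlur(m[:,None],(1,9),0)[:,0]
    k=m.argmin();med=np.median(m);wt=np.clip(med*.97-m,0,None)*(abs(np.arange(len(m))-k)<24);a=(np.degrees(th)*wt).sum()/wt.sum()
    rd=np.radians(a-8.4)/80*1e3
    print(n,"hub",cx,cy,"ang %.1f contrast %.0f/%.0f reading %.2f mm"%(a,m[k],med,rd))
    if save: cv2.imwrite(save,cv2.resize(w,(600,600)))
    return rd
if __name__=="__main__": read()
E
python3 - <<'E'
from dial import *
read("top",cv2.imread("pics/top0.png"),"pics/d_top0.png")
read("scene",cv2.imread("pics/scene0.png"),"pics/d_sc0.png")
read("scene",cv2.imread("pics/a3_full.png"))
E
```

```text
top hub 151 143 ang -1.0 contrast 28/210 reading -2.06 mm
scene hub 153 144 ang -1.6 contrast 85/149 reading -2.18 mm
scene hub 153 144 ang -1.6 contrast 90/158 reading -2.17 mm
```

View pics/d_sc0.png

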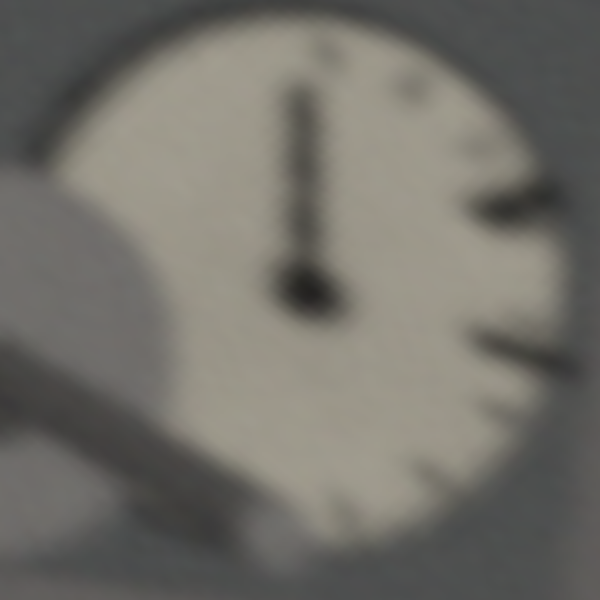

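The reader gives about −2 mm with the carrier empty, and it works in the scene view. Now I lower gently to feel for the bore.

```bash
python3 -m inch '[[0,0,5,0,0.3],[0,0,5,0,0.3],[0,0,3,0,0.3],[0,0,0,0,0.3],[0,0,0,0,0.3]]';python3 dial.py
```

```text
time_s: 11.18
position: [0.5851, -0.2107, 0.1943]
tcp_rot: [-3.141, -0.0, 1.358]
ft_force: [0.1, 0.3, -1.5]
grip_width: 0.042
scene hub 154 144 ang 5.4 contrast 96/157 reading -0.66 mm
```

It is blocked on the rim, and the carrier sank 1.5 mm. I'll search sideways in small steps with the dial as the feeler.

```bash
python3 -m inch '[[0.6,0,0.5,0,0.3],[0.6,0,0,0,0.3],[0,0,0,0,0.3]]';python3 dial.py; python3 -m inch '[[0,0.6,0,0,0.3],[0,0.6,0,0,0.3],[0,0,0,0,0.3]]';python3 dial.py
```

```text
time_s: 11.48
position: [0.5855, -0.2094, 0.1942]
tcp_rot: [3.141, -0.0, 1.358]
ft_force: [0.6, -0.6, -1.6]
grip_width: 0.042
scene hub 154 145 ang -3.0 contrast 90/157 reading -2.49 mm
time_s: 11.78
position: [0.5868, -0.2098, 0.1941]
tcp_rot: [3.141, 0.0, 1.358]
ft_force: [-0.7, 1.3, -1.5]
grip_width: 0.0419
scene hub 153 144 ang -1.5 contrast 90/157 reading -2.17 mm
```

The reading returned to empty after the first step, so the spindle has popped into the bore. I'll undo half of the second step and lower to check.

```bash
python3 -m inch '[[0,-0.8,0,0,0.3],[0,0,2.5,0,0.3],[0,0,2.5,0,0.3],[0,0,0,0,0.3]]';python3 dial.py
```

```text
time_s: 12.17
position: [0.5856, -0.2095, 0.1883]
tcp_rot: [-3.141, -0.0, 1.358]
ft_force: [-0.1, 0.6, -2.1]
grip_width: 0.0425
scene hub 154 145 ang -2.6 contrast 90/158 reading -2.40 mm
```

```bash
python3 -m inch '[[0,0,6,0,0.3],[0,0,8,0,0.3],[0,0,8,0,0.3],[0,0,4,0,0.3],[0,0,0,0,0.3]]';python3 dial.py; python3 -m inch '[[0,0,6,0,0.3],[0,0,8,0,0.3],[0,0,6,0,0.3],[0,0,3,0,0.3],[0,0,0,0,0.3]]';python3 dial.py
```

```text
time_s: 12.63
position: [0.5855, -0.2094, 0.1615]
tcp_rot: [-3.14, -0.0, 1.358]
ft_force: [-0.3, 0.1, -1.2]
grip_width: 0.0423
scene hub 126 179 ang 117.0 contrast 29/104 reading 23.69 mm
time_s: 13.1
position: [0.5855, -0.2095, 0.1389]
tcp_rot: [-3.14, -0.0, 1.358]
ft_force: [-0.2, 0.6, -1.5]
grip_width: 0.0417
scene hub 167 164 ang 170.0 contrast 28/119 reading 35.25 mm
```

```bash
python3 snap.py scene 140 290 90 200 a4
```

```text
(no output)
```

View pics/a4.png

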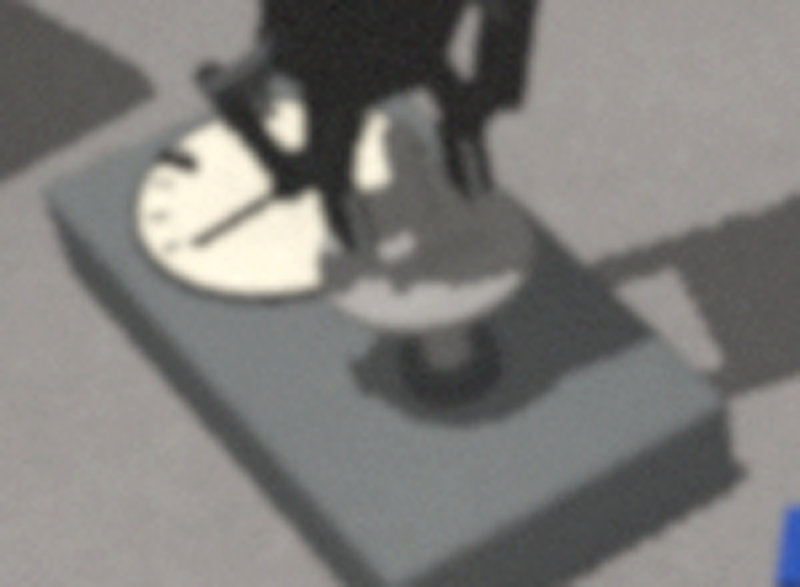

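The needle at crop (200,243) is still near zero, and the gripper hides the hub at (283,187). The plate is threaded just above the carrier. I'll seat it and let go.

```bash
sed -i 's/^    # hub.*$//; s/^    b=cv2.GaussianBlur(g.*$/    cx,cy=(153.5,144.5) if n=="scene" else (151,143)/' dial.py
sed -i 's/arange(-60,200/arange(-30,180/' dial.py
python3 -m inch '[[0,0,3,0,0.3],[0,0,3,0,0.3],[0,0,1,0,0.3],[0,0,0,0,0.3]]';python3 dial.py
```

```text
time_s: 13.53
position: [0.5858, -0.2096, 0.1327]
tcp_rot: [-3.141, -0.0, 1.358]
ft_force: [-0.7, 0.6, -2.1]
grip_width: 0.0423
scene hub 153.5 144.5 ang 173.8 contrast 29/126 reading 36.08 mm
```

```bash
sed -i 's/arange(-30,180,.5)/arange(-30,HI,.5)/; s/^from h import \*/from h import *\nHI=float(sys.argv[1]) if len(sys.argv)>1 else 130/; s/np.arange(26,80)/np.arange(40,80)/' dial.py
python3 dial.py 70; python3 -m inch '[[0,0,1.5,0,0.3],[0,0,0,0,0.3]]';python3 dial.py 70;python3 snap.py scene 140 290 90 200 a5
```

```text
scene hub 153.5 144.5 ang 2.6 contrast 95/161 reading -1.27 mm
time_s: 13.8
position: [0.5859, -0.2096, 0.1315]
tcp_rot: [3.142, 0.0, 1.358]
ft_force: [0.9, 0.4, -1.1]
grip_width: 0.0422
scene hub 153.5 144.5 ang 9.3 contrast 95/161 reading 0.20 mm
```

View pics/a5.png

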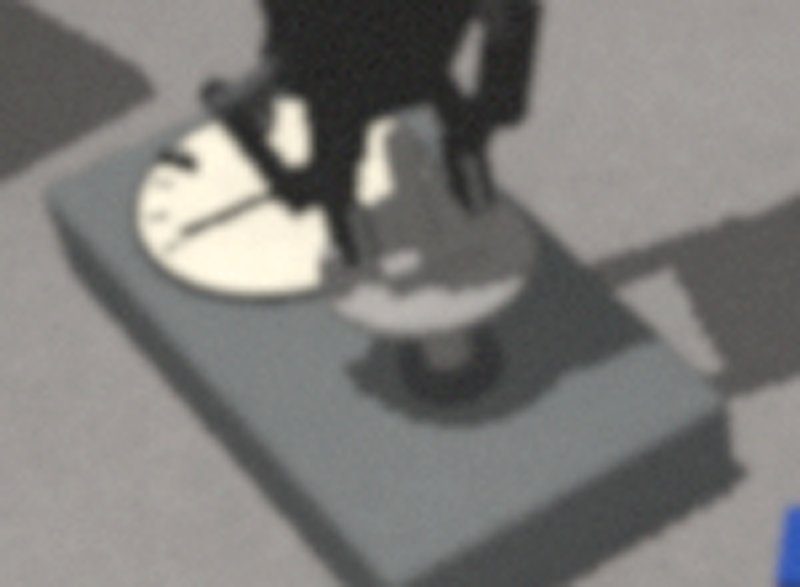

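The plate is seated, and the reading rises from −2.2 to 0.2 mm as I press. Releasing.

```bash
python3 -m inch '[[0,0,0,0,0.5],[0,0,0,0,0.65],[0,0,0,0,0.65],[0,0,0,0,0.65]]';python3 dial.py 70; python3 -m inch '[[0,0,-15,0,0.65],[0,0,-25,0,0.65],[0,0,-25,0,0.65],[0,0,-25,0,0.65],[0,0,-20,0,0.65]]';python3 dial.py 100;python3 snap.py scene 140 290 90 200 a6
```

```text
time_s: 14.23
position: [0.586, -0.2097, 0.1318]
tcp_rot: [3.141, 0.0, 1.358]
ft_force: [0.3, -0.3, 0.7]
grip_width: 0.0554
scene hub 153.5 144.5 ang 31.4 contrast 100/156 reading 5.03 mm
time_s: 14.7
position: [0.586, -0.2097, 0.2438]
tcp_rot: [3.14, 0.0, 1.358]
ft_force: [0.3, -0.2, 0.1]
grip_width: 0.0552
scene hub 153.5 144.5 ang 29.5 contrast 94/158 reading 4.60 mm
```

View pics/a6.png

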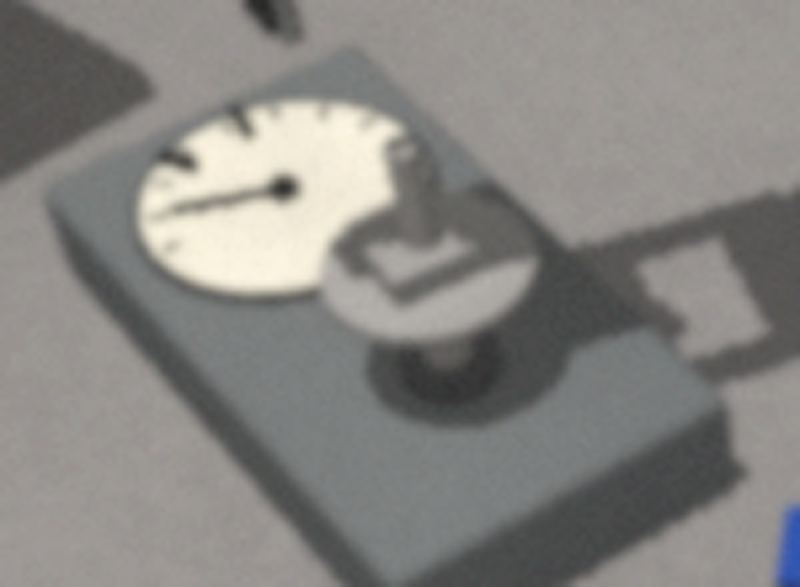

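The first plate lies flat on the carrier, with the needle at about 4.8 mm, between the 0 tick and the first bar. Next is plate1 at pixel (285,197).

```bash
python3 -m inch '[[0,0,0,0.09,0.65],[0,0,0,0.09,0.65],[0,0,0,0.09,0.65],[0,0,0,0,0.65]]';python3 go.py .5921 .1883 0.06 62.4
```

```text
time_s: 15.13
position: [0.5857, -0.2096, 0.2409]
tcp_rot: [-3.141, 0.0, 1.084]
ft_force: [0.6, 0.8, -1.0]
grip_width: 0.0557
t 15.13 pos [ 0.5857 -0.2096  0.2409] rot [-3.1408e+00  1.0000e-04  1.0836e+00] q6 0.08 F [ 0.64  0.83 -0.99] w 0.0557
shift mm: dx 354.6 dy -180.6 dz 180.9  turn -0.006
```

```bash
python3 -m inch '[[20,-10,0,0,0.65],[33,-17,0,0,0.65],[33,-17,0,0,0.65],[33,-17,0,0,0.65],[33,-17,10,0,0.65]]';python3 -m inch '[[33,-17,20,0,0.65],[33,-17,20,0,0.65],[33,-17,20,0,0.65],[33,-17,20,0,0.65],[33,-17,20,0,0.65]]'; python3 -m inch '[[25,-12,20,-0.006,0.65],[10,-5,20,0,0.65],[0,0,20,0,0.65],[0,0,0,0,0.65]]';python3 go.py .5921 .1883 0.025 62.4
```

```text
time_s: 15.55
position: [0.5876, -0.0373, 0.2328]
tcp_rot: [3.139, -0.001, 1.091]
ft_force: [0.9, -0.2, 0.5]
grip_width: 0.0553
time_s: 15.97
position: [0.5882, 0.1463, 0.1315]
tcp_rot: [-3.141, 0.0, 1.091]
ft_force: [1.2, -0.3, 0.8]
grip_width: 0.0557
time_s: 16.3
position: [0.5876, 0.1839, 0.0682]
tcp_rot: [-3.137, 0.004, 1.098]
ft_force: [-0.6, -0.5, -0.6]
grip_width: 0.0554
t 16.3 pos [0.5876 0.1839 0.0682] rot [-3.1365  0.0044  1.0982] q6 0.72 F [-0.6  -0.46 -0.57] w 0.0554
shift mm: dx 6.0 dy 2.0 dz 43.2  turn 0.009
```

```bash
python3 -m inch '[[6,2,12,0,0.65],[0,0,16,0,0.65],[0,0,12,0,0.65],[0,0,0,0,0.65],[0,0,0,0,0.65]]';python3 go.py .5921 .1883 0.003 62.4
```

```text
time_s: 16.72
position: [0.5943, 0.1875, 0.0329]
tcp_rot: [-3.141, 0.001, 1.094]
ft_force: [0.6, 0.5, 0.1]
grip_width: 0.0558
t 16.72 pos [0.5943 0.1875 0.0329] rot [-3.1410e+00  5.0000e-04  1.0941e+00] q6 0.72 F [0.56 0.55 0.11] w 0.0558
shift mm: dx -0.3 dy -2.3 dz 29.9  turn 0.005
```

```bash
python3 -m inch '[[-0.3,-2.3,10,0.005,0.65],[0,0,10,0,0.65],[0,0,7,0,0.65],[0,0,2.5,0,0.65],[0,0,0,0,0.65]]';python3 go.py .5921 .1883 0.003 62.4
```

```text
time_s: 17.13
position: [0.5918, 0.1886, 0.0023]
tcp_rot: [-3.141, 0.001, 1.089]
ft_force: [-0.7, 0.2, -0.3]
grip_width: 0.0557
t 17.13 pos [0.5918 0.1886 0.0023] rot [-3.1405e+00  1.0000e-03  1.0889e+00] q6 0.73 F [-0.75  0.24 -0.27] w 0.0557
shift mm: dx -0.1 dy 0.4 dz -0.7  turn -0.000
```

```bash
python3 -m inch '[[0,0.4,-0.7,0,0.65],[0,0,0,0,0.3],[0,0,0,0,0.3],[0,0,0,0,0.3],[0,0,0,0,0.3]]'; python3 -m inch '[[0,0,-12,0,0.3],[0,0,-25,0,0.3],[0,0,-35,0,0.3],[0,0,-20,0,0.3],[0,0,0,0,0.3]]';python3 go.py .5921 .1883 0.225 62.4
```

```text
time_s: 17.55
position: [0.5931, 0.1886, 0.0049]
tcp_rot: [3.14, -0.001, 1.089]
ft_force: [0.2, -0.6, 6.3]
grip_width: 0.0419
time_s: 17.97
position: [0.5945, 0.1891, 0.1017]
tcp_rot: [3.136, -0.005, 1.089]
ft_force: [-0.2, 0.4, -1.0]
grip_width: 0.0421
t 17.97 pos [0.5945 0.1891 0.1017] rot [ 3.1359 -0.0051  1.0889] q6 0.73 F [-0.18  0.44 -0.99] w 0.0421
shift mm: dx -1.8 dy -1.7 dz -123.3  turn -0.000
```

```bash
python3 -m inch '[[0,0,-30,0,0.3],[0,0,-40,0,0.3],[0,0,-35,0,0.3],[0,0,-18,0,0.3]]';python3 go.py .5845 -.2035 0.225 62.4
```

```text
time_s: 18.3
position: [0.5931, 0.1887, 0.2233]
tcp_rot: [3.138, -0.003, 1.089]
ft_force: [1.1, 0.1, -1.7]
grip_width: 0.042
t 18.3 pos [0.5931 0.1887 0.2233] rot [ 3.1384e+00 -2.8000e-03  1.0888e+00] q6 0.73 F [ 1.14  0.13 -1.69] w 0.042
shift mm: dx -351.5 dy 174.2 dz -1.7  turn -0.000
```

```bash
python3 -m inch '[[-20,10,0,0,0.3],[-33,16.5,0,0,0.3],[-34,17,0,0,0.3],[-34,17,0,0,0.3],[-34,17,0,0,0.3]]';python3 -m inch '[[-34,17,0,0,0.3],[-34,17,0,0,0.3],[-34,17,0,0,0.3],[-34,17,0,0,0.3],[-30,15,0,0,0.3]]';python3 -m inch '[[-18,9,0,0,0.3],[-8,4,0,0,0.3],[0,0,0,0,0.3],[0,0,0,0,0.3]]';python3 go.py .5845 -.2035 0.205 62.4
```

```text
time_s: 18.72
position: [0.5887, 0.0137, 0.2185]
tcp_rot: [-3.141, 0.0, 1.089]
ft_force: [0.8, -0.3, -1.6]
grip_width: 0.042
time_s: 19.13
position: [0.5852, -0.1725, 0.2185]
tcp_rot: [-3.141, 0.0, 1.088]
ft_force: [1.6, -0.4, -2.3]
grip_width: 0.042
time_s: 19.47
position: [0.5853, -0.1987, 0.2186]
tcp_rot: [-3.141, -0.0, 1.089]
ft_force: [0.7, 0.6, -1.2]
grip_width: 0.0418
t 19.47 pos [ 0.5853 -0.1987  0.2186] rot [-3.1407e+00 -2.0000e-04  1.0887e+00] q6 0.1 F [ 0.7   0.57 -1.25] w 0.0418
shift mm: dx -4.6 dy 1.5 dz 13.6  turn -0.000
```

```bash
python3 -m inch '[[-4.6,1.5,5,0,0.3],[0,0,10,0,0.3],[0,0,6,0,0.3],[0,0,0,0,0.3],[0,0,0,0,0.3]]';python3 go.py .5845 -.2035 0.187 62.4;python3 dial.py 70
```

```text
time_s: 19.88
position: [0.5845, -0.2036, 0.1973]
tcp_rot: [-3.14, 0.0, 1.089]
ft_force: [1.0, 0.4, -2.1]
grip_width: 0.0417
t 19.88 pos [ 0.5845 -0.2036  0.1973] rot [-3.1404e+00  1.0000e-04  1.0894e+00] q6 0.09 F [ 0.96  0.39 -2.12] w 0.0417
shift mm: dx 0.1 dy -0.1 dz 10.3  turn 0.000
scene hub 153.5 144.5 ang 29.5 contrast 96/158 reading 4.60 mm
```

```bash
python3 -m inch '[[0,0,4,0,0.3],[0,0,4,0,0.3],[0,0,2,0,0.3],[0,0,0,0,0.3],[0,0,0,0,0.3]]';python3 dial.py 70
```

```text
time_s: 20.35
position: [0.5846, -0.2042, 0.1879]
tcp_rot: [-3.141, 0.0, 1.089]
ft_force: [-0.4, -0.2, -0.9]
grip_width: 0.0419
scene hub 153.5 144.5 ang 39.2 contrast 97/159 reading 6.72 mm
```

Blocked on the rim again, as with the first plate, so I'll search toward +y.

```bash
python3 -m inch '[[0.6,0,0,0,0.3],[0,0,0,0,0.3]]';python3 dial.py 70; python3 -m inch '[[0.6,0,0,0,0.3],[0,0,0,0,0.3]]';python3 dial.py 70
```

```text
time_s: 20.57
position: [0.585, -0.2035, 0.1881]
tcp_rot: [3.141, -0.0, 1.089]
ft_force: [-0.0, -0.5, -2.1]
grip_width: 0.0421
scene hub 153.5 144.5 ang 30.0 contrast 97/159 reading 4.71 mm
time_s: 20.78
position: [0.5852, -0.203, 0.188]
tcp_rot: [3.142, -0.0, 1.089]
ft_force: [-0.4, -0.3, -1.5]
grip_width: 0.042
scene hub 153.5 144.5 ang 30.0 contrast 97/158 reading 4.71 mm
```

It popped in, with the reading back at 4.7. Lowering.

```bash
python3 -m inch '[[0,0,3,0,0.3],[0,0,4,0,0.3],[0,0,2,0,0.3],[0,0,0,0,0.3]]';python3 dial.py 70;python3 -m inch '[[0,0,7,0,0.3],[0,0,8,0,0.3],[0,0,8,0,0.3],[0,0,5,0,0.3],[0,0,0,0,0.3]]';python3 dial.py 70;python3 go.py .5845 -.2035 0.142 62.4
```

```text
time_s: 21.17
position: [0.5849, -0.203, 0.1781]
tcp_rot: [-3.14, 0.0, 1.089]
ft_force: [-0.8, -0.3, -1.9]
grip_width: 0.0419
scene hub 153.5 144.5 ang 29.5 contrast 96/159 reading 4.60 mm
time_s: 21.63
position: [0.5846, -0.2029, 0.1491]
tcp_rot: [-3.139, 0.0, 1.089]
ft_force: [-0.4, 0.5, -2.5]
grip_width: 0.0418
scene hub 153.5 144.5 ang 29.4 contrast 97/159 reading 4.59 mm
t 21.68 pos [ 0.5849 -0.203   0.1501] rot [-3.1401e+00  1.0000e-04  1.0888e+00] q6 0.09 F [ 0.15 -0.96 -1.21] w 0.0419
shift mm: dx -0.7 dy -0.1 dz 8.1  turn -0.000
```

```bash
python3 -m inch '[[0,0,3,0,0.3],[0,0,3,0,0.3],[0,0,2,0,0.3],[0,0,0,0,0.3]]';python3 dial.py 70;python3 -m inch '[[0,0,1.5,0,0.3],[0,0,0,0,0.3]]';python3 dial.py 70
```

```text
time_s: 22.02
position: [0.5851, -0.203, 0.1425]
tcp_rot: [-3.141, 0.0, 1.089]
ft_force: [-0.3, 0.1, -1.1]
grip_width: 0.0422
scene hub 153.5 144.5 ang 29.5 contrast 97/160 reading 4.60 mm
time_s: 22.23
position: [0.5852, -0.2031, 0.1414]
tcp_rot: [3.142, 0.0, 1.089]
ft_force: [0.0, -0.9, -3.0]
grip_width: 0.0418
scene hub 153.5 144.5 ang 33.2 contrast 97/159 reading 5.40 mm
```

Contact, with the reading at 5.4 mm. I'll press a touch more, then let go.

```bash
python3 -m inch '[[0,0,1.5,0,0.3],[0,0,0,0,0.3],[0,0,0,0,0.5],[0,0,0,0,0.65],[0,0,0,0,0.65]]';python3 dial.py 110; python3 -m inch '[[0,0,-15,0,0.65],[0,0,-25,0,0.65],[0,0,-25,0,0.65],[0,0,-25,0,0.65],[0,0,-10,0,0.65]]';python3 dial.py 110;python3 snap.py scene 140 290 90 200 a7
```

```text
time_s: 22.7
position: [0.5853, -0.2031, 0.1402]
tcp_rot: [3.141, -0.0, 1.089]
ft_force: [1.1, 0.5, 0.8]
grip_width: 0.0557
scene hub 153.5 144.5 ang 103.4 contrast 29/162 reading 20.73 mm
time_s: 23.17
position: [0.5859, -0.2034, 0.2439]
tcp_rot: [3.137, -0.0, 1.089]
ft_force: [0.1, -0.7, 0.5]
grip_width: 0.0553
scene hub 153.5 144.5 ang 64.0 contrast 102/158 reading 12.12 mm
```

View pics/a7.png

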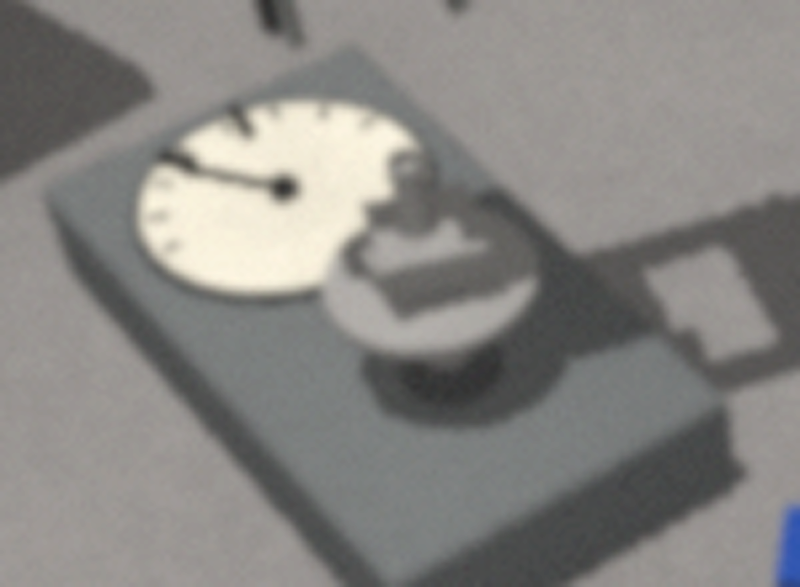

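Both plates lie flat and the needle reads 12.1 mm, just short of the first bar. A third plate should bring it to about 19 mm. Next is plate0 at pixel (237,195).

```bash
python3 -m inch '[[0,0,0,0.108,0.65],[0,0,0,0.108,0.65],[0,0,0,0.108,0.65],[0,0,0,0.108,0.65],[0,0,0,0,0.65]]';python3 go.py .5938 .3034 0.06 37.6
```

```text
time_s: 23.68
position: [0.5848, -0.2029, 0.2379]
tcp_rot: [-3.139, 0.001, 0.652]
ft_force: [-0.1, -1.0, -0.3]
grip_width: 0.0552
t 23.68 pos [ 0.5848 -0.2029  0.2379] rot [-3.1393e+00  1.3000e-03  6.5160e-01] q6 0.53 F [-0.11 -0.99 -0.29] w 0.0552
shift mm: dx 314.2 dy -397.1 dz 177.9  turn -0.005
```

```bash
python3 -m inch '[[12,-15,0,0,0.65],[24,-30,0,0,0.65],[24,-30,0,0,0.65],[24,-30,0,0,0.65],[24,-30,0,0,0.65]]';python3 -m inch '[[24,-30,0,0,0.65],[24,-30,10,0,0.65],[24,-30,15,0,0.65],[24,-30,20,0,0.65],[24,-30,20,0,0.65]]';python3 -m inch '[[24,-30,20,0,0.65],[24,-30,20,0,0.65],[20,-26,20,0,0.65],[12,-17,20,0,0.65],[0,0,10,0,0.65]]';python3 go.py .5938 .3034 0.03 37.6
```

```text
time_s: 24.1
position: [0.5877, -0.0286, 0.2386]
tcp_rot: [-3.14, 0.001, 0.661]
ft_force: [1.5, 0.3, 0.1]
grip_width: 0.0558
time_s: 24.52
position: [0.591, 0.1608, 0.1747]
tcp_rot: [-3.141, 0.001, 0.661]
ft_force: [0.7, 0.6, 0.9]
grip_width: 0.0554
time_s: 24.93
position: [0.5897, 0.2898, 0.0835]
tcp_rot: [-3.14, 0.004, 0.665]
ft_force: [-0.5, -0.4, -1.0]
grip_width: 0.0553
t 24.93 pos [0.5897 0.2898 0.0835] rot [-3.1399  0.0043  0.6646] q6 1.31 F [-0.48 -0.42 -0.97] w 0.0553
shift mm: dx 11.6 dy -8.2 dz 53.5  turn 0.008
```

```bash
python3 -m inch '[[11.6,-8.2,15,0.003,0.65],[0,0,20,0,0.65],[0,0,15,0,0.65],[0,0,0,0,0.65],[0,0,0,0,0.65]]';python3 go.py .5938 .3034 0.003 37.6
```

```text
time_s: 25.35
position: [0.5959, 0.2992, 0.0371]
tcp_rot: [-3.141, 0.002, 0.655]
ft_force: [0.6, 0.4, 0.5]
grip_width: 0.0559
t 25.35 pos [0.5959 0.2992 0.0371] rot [-3.1412e+00  2.0000e-03  6.5470e-01] q6 1.33 F [0.59 0.39 0.5 ] w 0.0559
shift mm: dx 0.9 dy -4.6 dz 34.1  turn -0.002
```

```bash
python3 -m inch '[[0.9,-4.6,5,0,0.65],[0,0,8,0,0.65],[0,0,0,0,0.65]]';python3 go.py .5938 .3034 0.0035 37.6
```

```text
time_s: 25.6
position: [0.5937, 0.3041, 0.0241]
tcp_rot: [-3.141, 0.001, 0.654]
ft_force: [-0.3, -0.4, 0.6]
grip_width: 0.0555
t 25.6 pos [0.5937 0.3041 0.0241] rot [-3.1414e+00  8.0000e-04  6.5430e-01] q6 1.33 F [-0.27 -0.45  0.6 ] w 0.0555
shift mm: dx -0.4 dy 0.6 dz 20.6  turn -0.002
```

```bash
python3 -m inch '[[-0.4,0.6,9,0,0.65],[0,0,8,0,0.65],[0,0,3.5,0,0.65],[0,0,0,0,0.65]]';python3 go.py .5938 .3034 0.0035 37.6; python3 -m inch '[[0,0,0,0,0.3],[0,0,0,0,0.3],[0,0,0,0,0.3],[0,0,0,0,0.3]]'; python3 -m inch '[[0,0,-12,0,0.3],[0,0,-25,0,0.3],[0,0,-35,0,0.3],[0,0,-35,0,0.3],[0,0,-35,0,0.3]]'; python3 -m inch '[[0,0,-35,0,0.3],[0,0,-30,0,0.3],[0,0,-12,0,0.3],[0,0,0,0,0.3]]';python3 go.py .5835 -.2086 0.22 37.6
```

```text
time_s: 25.93
position: [0.5937, 0.3031, 0.0031]
tcp_rot: [-3.141, 0.002, 0.654]
ft_force: [-0.3, -0.5, 0.1]
grip_width: 0.0557
t 25.93 pos [0.5937 0.3031 0.0031] rot [-3.1411e+00  2.0000e-03  6.5370e-01] q6 1.33 F [-0.35 -0.47  0.14] w 0.0557
shift mm: dx 0.3 dy -0.2 dz -0.4  turn -0.003
time_s: 26.27
position: [0.5944, 0.3035, 0.0048]
tcp_rot: [3.141, -0.0, 0.654]
ft_force: [0.5, 0.3, 0.7]
grip_width: 0.0419
time_s: 26.68
position: [0.594, 0.3033, 0.149]
tcp_rot: [3.142, -0.0, 0.654]
ft_force: [0.4, 0.5, -1.8]
grip_width: 0.0419
time_s: 27.02
position: [0.5949, 0.3038, 0.2274]
tcp_rot: [3.14, -0.006, 0.654]
ft_force: [0.4, -0.4, -1.7]
grip_width: 0.0419
t 27.02 pos [0.5949 0.3038 0.2274] rot [ 3.1402 -0.0055  0.6538] q6 1.33 F [ 0.41 -0.35 -1.72] w 0.0419
shift mm: dx -320.7 dy 399.8 dz 7.4  turn -0.002
```

```bash
python3 -m inch '[[-12,15,0,0,0.3],[-24,30,0,0,0.3],[-24,30,0,0,0.3],[-24,30,0,0,0.3],[-24,30,0,0,0.3]]';python3 -m inch '[[-24,30,0,0,0.3],[-24,30,0,0,0.3],[-24,30,0,0,0.3],[-24,30,0,0,0.3],[-24,30,0,0,0.3]]';python3 -m inch '[[-24,30,0,0,0.3],[-24,30,0,0,0.3],[-20,25,0,0,0.3],[-12,15,0,0,0.3],[0,0,0,0,0.3]]';python3 go.py .584 -.2086 0.2 37.6
```

```text
time_s: 27.43
position: [0.5895, 0.1289, 0.221]
tcp_rot: [-3.14, 0.003, 0.654]
ft_force: [0.0, -0.6, -0.7]
grip_width: 0.0426
time_s: 27.85
position: [0.5855, -0.0632, 0.2212]
tcp_rot: [-3.139, 0.002, 0.654]
ft_force: [0.2, 0.1, -1.9]
grip_width: 0.0417
time_s: 28.27
position: [0.5827, -0.193, 0.2208]
tcp_rot: [-3.139, 0.002, 0.65]
ft_force: [0.2, 0.3, -2.0]
grip_width: 0.0421
t 28.27 pos [ 0.5827 -0.193   0.2208] rot [-3.1389e+00  2.4000e-03  6.5000e-01] q6 0.54 F [ 0.17  0.29 -2.01] w 0.0421
shift mm: dx -8.4 dy 13.3 dz 20.8  turn -0.006
```

```bash
python3 -m inch '[[-8,12,5,0,0.3],[0,0,8,0,0.3],[0,0,6,0,0.3],[0,0,0,0,0.3],[0,0,0,0,0.3]]';python3 go.py .584 -.2086 0.185 37.6
```

```text
time_s: 28.68
position: [0.5848, -0.203, 0.2036]
tcp_rot: [-3.14, 0.001, 0.655]
ft_force: [-0.0, 0.3, -1.0]
grip_width: 0.0419
t 28.68 pos [ 0.5848 -0.203   0.2036] rot [-3.1402e+00  7.0000e-04  6.5480e-01] q6 0.52 F [-0.04  0.27 -0.98] w 0.0419
shift mm: dx -4.0 dy 4.0 dz 18.6  turn -0.001
```

```bash
python3 -m inch '[[-4,4,6,0,0.3],[0,0,6,0,0.3],[0,0,3,0,0.3],[0,0,0,0,0.3],[0,0,0,0,0.3]]';python3 go.py .584 -.2086 0.18 37.6;python3 dial.py 110
```

```text
time_s: 29.1
position: [0.5841, -0.2094, 0.1894]
tcp_rot: [-3.141, 0.0, 0.654]
ft_force: [-0.5, 0.3, -1.4]
grip_width: 0.0418
t 29.1 pos [ 0.5841 -0.2094  0.1894] rot [-3.1414e+00  1.0000e-04  6.5390e-01] q6 0.51 F [-0.54  0.33 -1.37] w 0.0418
shift mm: dx 0.4 dy -0.7 dz 9.4  turn -0.002
scene hub 153.5 144.5 ang 63.9 contrast 102/161 reading 12.12 mm
```

```bash
python3 -m inch '[[0.5,-0.8,4,0,0.3],[0,0,4,0,0.3],[0,0,1.5,0,0.3],[0,0,0,0,0.3],[0,0,0,0,0.3]]';python3 dial.py 110
```

```text
time_s: 29.57
position: [0.584, -0.2085, 0.1799]
tcp_rot: [-3.141, 0.0, 0.654]
ft_force: [0.2, -0.3, -0.8]
grip_width: 0.0421
scene hub 153.5 144.5 ang 63.9 contrast 102/161 reading 12.12 mm
```

```bash
python3 -m inch '[[0,0,2,0,0.3],[0,0,2,0,0.3],[0,0,0,0,0.3]]';python3 dial.py 110
```

```text
time_s: 29.87
position: [0.5839, -0.2085, 0.1755]
tcp_rot: [-3.141, 0.0, 0.654]
ft_force: [0.1, 0.6, -2.9]
grip_width: 0.042
scene hub 153.5 144.5 ang 63.9 contrast 103/162 reading 12.12 mm
```

It went straight in. The target seat is at TCP z ≈ 0.148.

```bash
python3 -m inch '[[0,0,5,0,0.3],[0,0,7,0,0.3],[0,0,6,0,0.3],[0,0,4,0,0.3],[0,0,0,0,0.3]]';python3 dial.py 90;python3 -m inch '[[0,0,3,0,0.3],[0,0,3,0,0.3],[0,0,0,0,0.3]]';python3 dial.py 90;python3 snap.py scene 140 290 90 200 a8
```

```text
time_s: 30.33
position: [0.5836, -0.2083, 0.1525]
tcp_rot: [-3.14, 0.001, 0.654]
ft_force: [-1.0, -0.4, -1.2]
grip_width: 0.0422
scene hub 153.5 144.5 ang 63.9 contrast 103/162 reading 12.11 mm
time_s: 30.63
position: [0.5839, -0.2084, 0.1475]
tcp_rot: [-3.141, 0.0, 0.654]
ft_force: [0.4, 0.1, -1.6]
grip_width: 0.0423
scene hub 153.5 144.5 ang 70.0 contrast 100/162 reading 13.44 mm
```

View pics/a8.png

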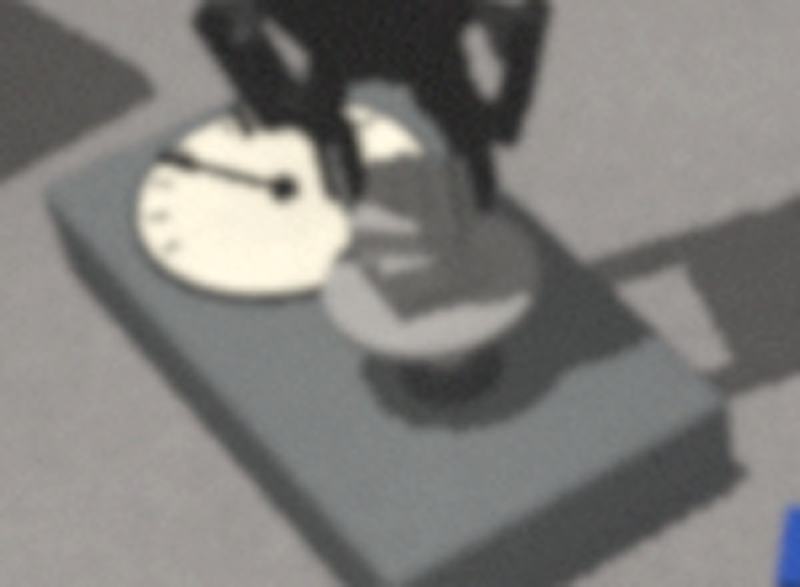

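The third plate is seated on the stack, and the needle moves to 13.4 as I lower. Releasing.

```bash
python3 -m inch '[[0,0,1,0,0.3],[0,0,0,0,0.3],[0,0,0,0,0.5],[0,0,0,0,0.65],[0,0,0,0,0.65]]'; python3 -m inch '[[0,0,-15,0,0.65],[0,0,-25,0,0.65],[0,0,-25,0,0.65],[0,0,-25,0,0.65],[0,0,-20,0,0.65]]';python3 -m inch '[[0,0,-20,0,0.65],[0,0,0,0,0.65],[0,0,0,0,0.65],[0,0,0,0,0.65],[0,0,0,0,0.65]]';python3 dial.py 130;python3 snap.py scene 140 290 90 200 a9
```

```text
time_s: 31.15
position: [0.5842, -0.2086, 0.1473]
tcp_rot: [3.141, -0.0, 0.654]
ft_force: [-0.4, 0.3, 0.1]
grip_width: 0.0552
time_s: 31.57
position: [0.5842, -0.2086, 0.2594]
tcp_rot: [3.14, -0.001, 0.654]
ft_force: [-0.5, 0.1, -0.4]
grip_width: 0.0555
time_s: 31.98
position: [0.5838, -0.2084, 0.2758]
tcp_rot: [-3.14, 0.001, 0.654]
ft_force: [0.2, 0.1, 0.1]
grip_width: 0.0551
scene hub 153.5 144.5 ang 96.3 contrast 98/158 reading 19.18 mm
```

View pics/a9.png

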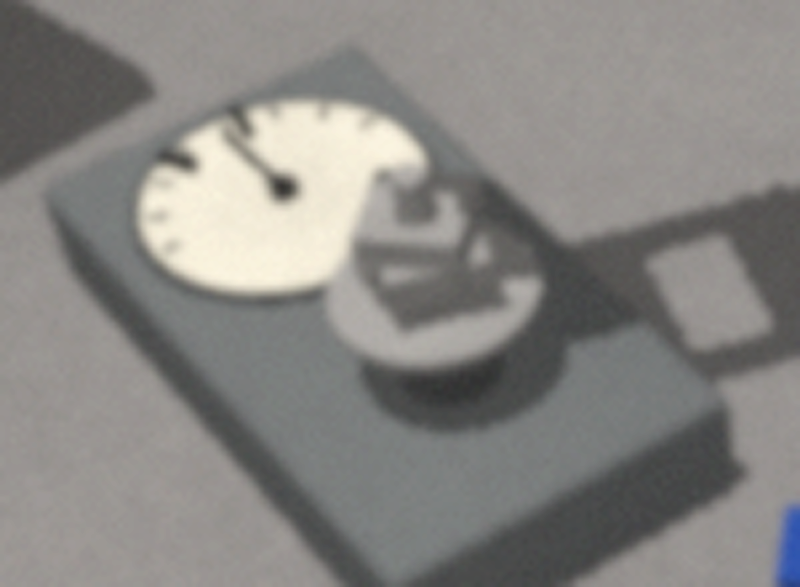

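The needle rests between the bars at 19.2 mm and all three plates look flat. One overall look before handing in.

```bash
cp pics/a9_full.png pics/final.png; python3 -m inch '[[0,0,0,0,0.65],[0,0,0,0,0.65],[0,0,0,0,0.65]]'; python3 dial.py 130
```

```text
time_s: 32.33
position: [0.584, -0.2085, 0.2768]
tcp_rot: [-3.141, 0.0, 0.654]
ft_force: [-0.2, -0.2, -0.6]
grip_width: 0.0554
scene hub 153.5 144.5 ang 96.3 contrast 98/158 reading 19.18 mm
```

View pics/final.png

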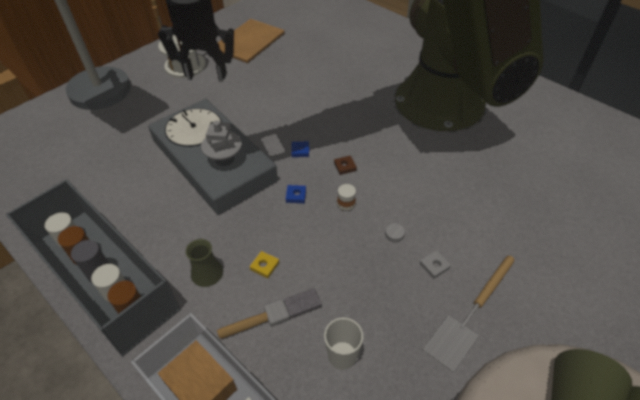

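The fourth plate still lies at (435,263), the bystanders are where they were, and the gripper is clear at about (195,60).

```bash
python3 -c "
from station import bot
print(bot.hand_in())"
```

```text
the job is handed in; nothing more can be done
None
```

I threaded three of the four steel plates onto the spindle, one at a time, and the needle came to rest between the two thick bars. I handed the job in at about 32 s; it gave no verdict.

- **Placing:** The first two plates caught on the spindle's edge by about 1.5–2 mm of carrier sinking, and slipped on after a small sideways search. The third went straight on. Each was lowered in the gripper and let go only once it touched the carrier or the plate below.
- **Needle:** My dial reading went from about −2 mm (empty) to 4.6, 12.1 and 19.2 mm. The last value was the same in two pictures 0.35 s apart. I put the reader's error at a few tenths of a millimetre, against bars at 13.0 and 21.5 mm.
- **Last picture:** The stack looks flat and the gripper is clear above it. The fourth plate is still on the bench, and the bystanders show no visible shift.
- **Checks that disagreed:**
  - The dial reader gave false values when the gripper hid the dial (23.7, 35.3 and 36.1 mm on the first plate, 20.7 mm on the second). For the first plate I checked the picture, which showed the needle near zero. The second I set aside because it read 12.1 mm once the gripper was clear.
  - The scene camera placed objects on the bench up to about 2 mm away from the top camera. I used the top camera, which matched the gripper's own centring of one plate to 0.5 mm.

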